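# Load the bench shaker and hold its hold-to-run lever at half travel

### The arm

A 6-joint arm with a two-finger parallel gripper is mounted at the origin on a cart in front of the work surface, level with it; the furniture and walls round the work are solid. World frame = base frame: x ahead of the robot, y to its left, z up, the work surface at z = 0. Lengths are in m, angles in degrees, forces in N, time in s.
With the tool pointing down it reaches from about 0.35 to 0.875 m from the base axis. Payload 4.2 kg.
Tool frame: the origin (TCP) lies midway between the tips of the shut fingers; the grasp point (between the pads) lies 19 mm behind it; z points along the fingers, y is the direction in which the jaws open and shut (so a half turn about z gives the same grasp; the last joint's range is limited). The gripper opens to 87 mm and grips with 3 to 60 N. Pads are 19 mm wide; open, the fingers measure 117 mm over their backs; the gripper's body (75 mm by 190 mm) begins 51 mm behind the grasp point.
Start: joints at [-58.866, 22.042, 0.453, 0, -68.411, -14.817], TCP at [0.176, -0.6, 0.199] pointing down, gripper open.
Joint ranges: [-179.83, 179.83], [-69.29, 118.12], [-61.27, 80.66], [-181.25, 117.63], [-171.15, -9.14], [-177.46, 177.46]. Speed limits (degrees/s): [159.86, 159.86, 180, 180, 180, 180].

### API

Orientations are given as a 3x3 rotation matrix whose columns are the frame's x, y, z axes.
In Python, from station import sense, capture, finish_job gives the robot as it stands. The module is installed in compiled form; this text tells all that it offers.
- The arm moves only by the shell command python3 -m jog 'ROWS' [OPENING]. ROWS is JSON, a list of rows, each a list of 6 numbers: the shift along the tool's x, y, z in cm, then the turn, a rotation vector about the tool's x, y, z in degrees. In form: [[dx, dy, dz, wx, wy, wz], ...]. A call has exactly 5 rows; each row shifts and turns the commanded pose from where the row before left it, along the tool's axes as they then stand; what a row does not reach is not made up. A row lasts 1/12 s, in which the tool goes at most 41.7 mm and 7.16 degrees, less where a joint would pass 70% of its speed; a pose out of reach is approached as far as the arm can. A call is refused whole if a number of a shift passes 4.17 or a number of a turn 7.16, either way. A call with a gripper value outside its range is refused whole. OPENING is the finger opening in cm, from 0 to 8.7, set as the call begins (- or left out, the last holds). The fingers move at their own pace and stop on an object; the grip force is fixed at half the most. Time passes only in rows, so rows that do not move let the fingers close, or fill a call up. It gives the time, the measured TCP pose, the force and the opening at its end, in the units of the state.
- sense(): the state, without advancing time (a new reading comes with each control period).
- capture(name): name is "side" or "top"; returns a dict with "frame" (480x640x3 uint8, red, green, blue), "fx", "fy", "cx", "cy" (pixels), "world_to_cam" (4x4, takes a point from world to camera coordinates). Camera axes: x right, y up, looking along -z (the intrinsics and any distortion apply to the point x, -y, -z); pixel columns grow to the right and rows downward; lengths in m; the calibration is good to about 2 mm. A picture is of the moment at which its call begins. There is no depth.
- finish_job(): hands the job in, once; it reports no verdict.
The state is a dict: "time_s": time; "joints": joint angles; "joint_velocities": joint speeds; "effort": joint torques, N m; "tcp_pos": TCP position; "ee_rot": TCP orientation; "wrist_force": force on the tool from outside, world axes, zero at the start; "moment": the same for the moment, N m; "gripper_width": opening from 0.0 (shut) to 1.0 (fully open).
Only numpy, scipy, OpenCV 4.12 (cv2) and the standard library are available. Lean on these libraries where they do the work, as an engineer would, in place of code of your own. Each camera call takes 0.05 s, during which the arm holds its last target.

### The job

Stand the short sample jar, the tall sample jar and the small amber bottle upright in the steel tray of the bench shaker, anywhere in it. Only when all three stand there and are let go, press the shaker's spring-loaded hold-to-run lever down with closed fingertips to half of its travel, its pointer midway between the two ridges on the post, never down to its stop, and keep it there for at least two seconds. Finish while still holding the lever at half travel: do not let it go; leave the other things on the worktop alone.

Things in the scene. Friction and masses are not known exactly. Their poses are not given: they have to be found in the camera images.
- tray (a point): Centre of the inner floor (black rubber mat) of the open steel tray on top of the white bench shaker, 63 mm above the worktop. The tray is level, 110 mm inside along its x and 200 mm along its y; its walls are 4 mm thick and rise 17 mm above the inner floor. Its -x side, with the lever, faces the robot (yaw varies).
- lever_pad (a point): Centre of the top of the round black rubber pad (36 mm across) on the free end of the hold-to-run lever; press it down here. Released, it lies 146 mm from the tray centre along the tray's -x, 72 mm above the worktop. The lever, 34 mm wide, is hinged at its tray end about a level axis along the tray's y, 70 mm from the pad centre and 64 mm above the worktop.
- shaker: The whole shaker, fixed; origin on the worktop under the tray centre, axes as the tray's. A thin post stands 35 mm to the +y side of the pad centre and 4 mm nearer the robot, its top 75 mm above the worktop. Two dark ridges on it mark the run zone: at half travel the pointer on the lever's side is midway between them.
- lever (a joint): Angle of the hold-to-run lever in rad: 0 released (level), 0.4 down on its stop; half travel is 0.2 (pad about 14 mm lower). A spring lifts it back: about 1.5 N at the pad to start it, 5 N at 0.2, 9 N at 0.4.
- short_jar_mid (a point): Short round white sample jar with a screw lid, 48 mm across at the lid, 45 mm across below it, 57 mm high. Point: on its axis, half-way up (28.5 mm above its underside); z points up. About 60 g.
- tall_jar_mid (a point): Tall round sample jar with a screw lid, 48 mm across, 72 mm high. Point: on its axis, half-way up (36 mm above its underside); z points up. About 60 g.
- bottle_mid (a point): Small amber bottle with a narrower black cap, 49 mm across, 105 mm high. Point: on its axis, half-way up (52.5 mm above its underside); z points up. About 180 g.
- short_jar: The short jar itself, origin at the centre of its underside.
- tall_jar: The tall jar itself, origin at the centre of its underside.
- bottle: The small bottle itself, origin at the centre of its underside.
- beaker: A bystander. Leave it where it is. Glass beaker, 53 mm across, 71 mm high; origin at the centre of its underside. Behind it (beyond x = 0.62 m) a rack of glass tubes stands about 220 mm high, and between it and the shaker (beyond x = 0.47 m) a scale with a black cup, about 130 mm high: pass in front of them or well above.
- tape_roll: A bystander. Leave it where it is. Roll of tape lying flat, 72 mm across, 19 mm high; origin at the centre of its underside.
- weight: A bystander. Leave it where it is. Brass knob weight, 22 mm across, 33 mm high; origin at the centre of its underside.
- stopper: A bystander. Leave it where it is. Rubber stopper, 23 mm across, 28 mm high; origin at the centre of its underside.
Mind the look-alikes: they are no part of the job. Leave any blue or yellow look-alike of the tall_jar alone.

How it is judged:
By the outcome, as a careful person would: the job done as asked, in the order asked, and still so for the second after the job is handed in, while the arm keeps its last pose, push and grip.
It also fails if it takes over 72 s, if anything falls off the work surface, if the arm or the gripper's body presses on something with over 40 N, if the wrist force passes 120 N, or if a joint passes its speed limit or range.

## Working session

There is one attempt and no reset: what is moved stays moved. The work goes in short steps, Python scripts to look and compute and a shell command to move; the robot and the scene stay as the last step left them, time stands still between calls to the robot, and variables do not carry over. Pictures are saved under pics/ and viewed, and the job is handed in when it is done.

```bash
mkdir -p pics; ls; python3 - <<'E'
from station import sense,capture
import cv2,numpy as np,json
s=sense();print(s)
for n in("side","top"):
    c=capture(n);cv2.imwrite(f"pics/{n}0.png",c["frame"][...,::-1]);print(n,{k:(np.round(v,4).tolist() if k!="frame" else 0) for k,v in c.items()})
E
```

```text
pics
{'time_s': 0.0, 'joints': array([-5.88660345e+01,  2.20881305e+01,  3.81466943e-01, -2.86496668e-02,
       -6.84129850e+01, -1.48169527e+01]), 'joint_velocities': array([ 0.0561049 ,  0.0280397 , -0.0470298 ,  0.02151751,  0.05637516,
        0.02223408]), 'effort': array([ 1.00757701e-03, -3.90666425e+01,  1.87406856e+01,  4.21956182e+00,
        1.10610458e-02, -1.97726040e-04]), 'tcp_pos': array([ 0.17543048, -0.59919468,  0.1978998 ]), 'ee_rot': array([[-9.59773689e-01, -2.80773933e-01, -6.81706736e-04],
       [-2.80774748e-01,  9.59771550e-01,  2.02783393e-03],
       [ 8.49198240e-05,  2.13766769e-03, -9.99997712e-01]]), 'wrist_force': array([-0.06794391,  0.12600625,  0.33183738]), 'moment': array([-0.00827131,  0.01188706, -0.0291513 ]), 'gripper_width': 0.9987431758141437}
side {'frame': 0, 'fx': 571.6278, 'fy': 571.6278, 'cx': 315.749, 'cy': 234.7838, 'world_to_cam': [[-0.361, -0.9325, -0.013, 0.1494], [0.7867, -0.3119, 0.5328, -0.4235], [-0.5009, 0.1821, 0.8461, -1.0575], [0.0, 0.0, 0.0, 1.0]]}
top {'frame': 0, 'fx': 533.1253, 'fy': 533.1253, 'cx': 323.9581, 'cy': 239.7088, 'world_to_cam': [[0.0224, -0.9997, -0.0069, -0.0289], [0.9975, 0.0219, 0.0676, -0.463], [-0.0674, -0.0084, 0.9977, -1.3969], [0.0, 0.0, 0.0, 1.0]]}
```

View pics/side0.png

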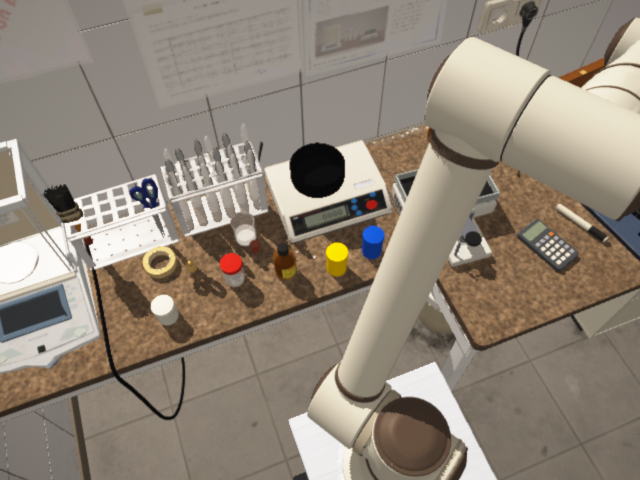

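View pics/top0.png

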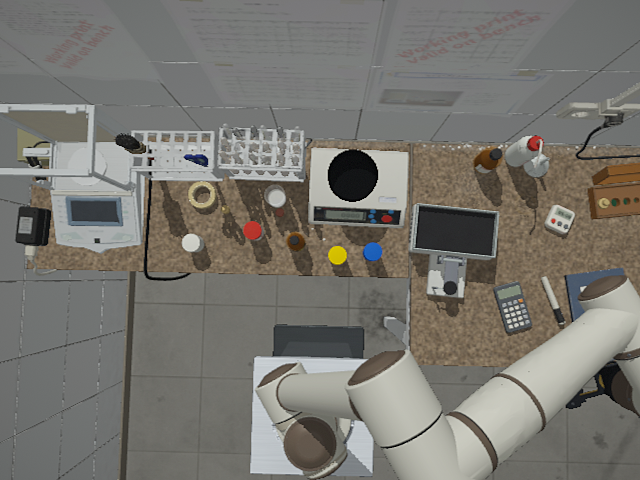

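```bash
cat > h.py <<'E'
import numpy as np,cv2
from station import sense,capture
def ray(c,u,v):
    W=np.array(c["world_to_cam"]);R,t=W[:3,:3],W[:3,3]
    d=np.array([(u-c["cx"])/c["fx"],-(v-c["cy"])/c["fy"],-1.]);return -R.T@t,R.T@d
def onz(c,u,v,z):
    o,d=ray(c,u,v);return o+d*(z-o[2])/d[2]
def px(c,p):
    W=np.array(c["world_to_cam"]);q=W[:3,:3]@np.array(p)+W[:3,3]
    return c["cx"]+c["fx"]*q[0]/-q[2],c["cy"]-c["fy"]*q[1]/-q[2]
def crop(c,box,f,name):
    x0,y0,x1,y1=box
    cv2.imwrite("pics/"+name,cv2.resize(c["frame"][y0:y1,x0:x1,::-1],None,fx=f,fy=f,interpolation=cv2.INTER_CUBIC))
def rel(p):  # offset tool axes cm of world target TCP p
    s=sense();return np.round(s["ee_rot"].T@(np.array(p)-s["tcp_pos"])*100,2)
E
python3 - <<'E'
from h import *
t=capture("top");s=capture("side")
crop(t,(170,170,400,290),3.4,"t1.png");crop(t,(400,190,510,310),5,"t2.png");crop(s,(130,200,400,340),2.9,"s1.png")
for n,u,v,z in [("short",192,243,.057),("red",252,231,.072),("bottle",296,241,.105),("yel",338,255,.072),("beak",275,196,.07),("tape",202,194,.02),("pad",450,288,.072)]:
    print(n,onz(t,u,v,z).round(3))
E
```

```text
short [0.445 0.321 0.057]
red [0.478 0.165 0.072]
bottle [0.453 0.05  0.105]
yel [ 0.422 -0.056  0.072]
beak [0.569 0.109 0.07 ]
tape [0.578 0.308 0.02 ]
pad [ 0.345 -0.34   0.072]
```

View pics/t1.png

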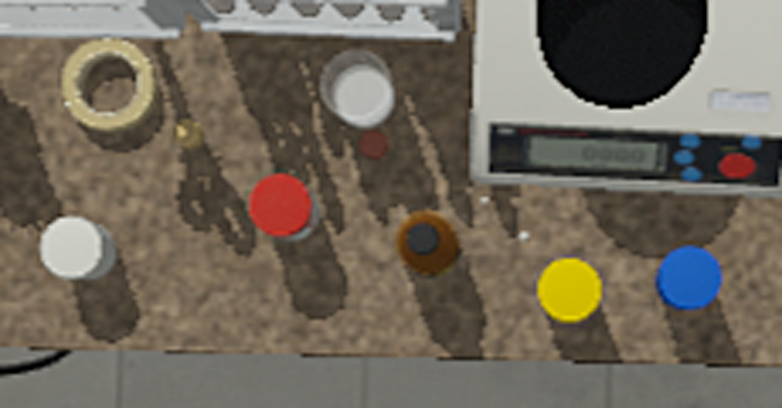

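View pics/t2.png

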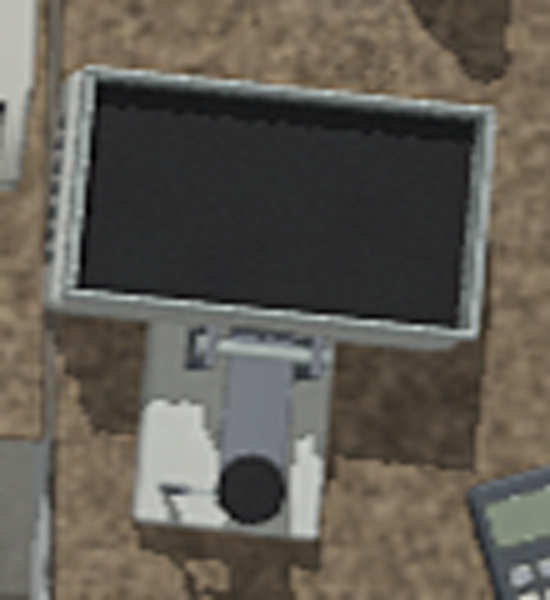

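View pics/s1.png

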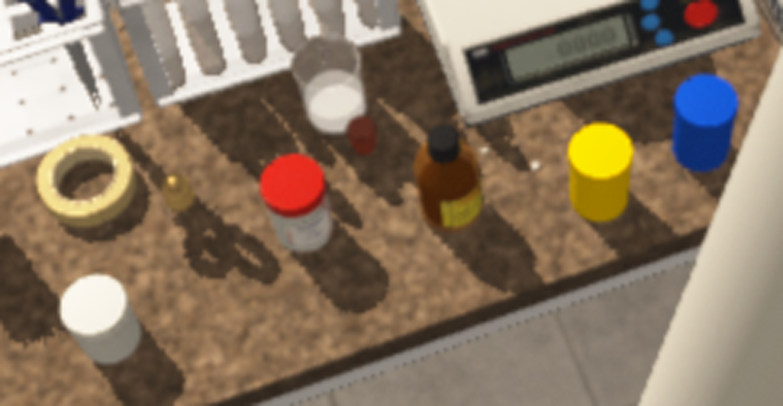

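Look-alikes, top-view pixels:
- White-lid short jar (191,243), the only white jar.
- Red-lid jar (253,230) is the tall jar. Yellow (338,255) and blue (373,252) are decoys.
- Small amber bottle (295,241). The large amber bottle (487,160) and white bottle (520,150) at the back are not wanted.

The close crops confirm these choices.

```bash
python3 - <<'E'
from h import *
t=capture("top");s=capture("side")
T=lambda u,v:(u/3.4+170,v/3.4+170)
S=lambda u,v:(u/2.9+130,v/2.9+200)
for n,a,b,z in [("short",(71,247),(94,303),.057),("tall",(281,205),(292,183),.072),("bottle",(423,239),(443,138),.105)]:
    print(n,onz(t,*T(*a),z).round(4),onz(s,*S(*b),z).round(4))
P=lambda u,v,z:onz(t,u/5+400,v/5+190,z)
c=[P(*q,.08) for q in [(88,68),(495,107),(476,338),(50,303)]]
for q in c:print(q.round(4))
i=[P(*q,.08) for q in [(98,80),(474,115),(462,327),(75,290)]]
for q in i:print('in',q.round(4))
print("ctr",np.mean(c,0),np.mean(i,0)); pad=P(251,489,.072);print("pad",pad)
for a,b in((0,1),(3,2)):d=i[b]-i[a];print(np.hypot(*d[:2]),np.degrees(np.arctan2(d[0],-d[1])))
for a,b in((3,0),(2,1)):d=i[b]-i[a];print(np.hypot(*d[:2]),np.degrees(np.arctan2(d[1],d[0])))
E
```

```text
short [0.4456 0.3234 0.057 ] [0.4463 0.3243 0.057 ]
tall [0.4797 0.1631 0.072 ] [0.4794 0.1661 0.072 ]
bottle [0.4544 0.0539 0.105 ] [0.4556 0.0559 0.105 ]
[ 0.5561 -0.2546  0.08  ]
[ 0.5407 -0.4606  0.08  ]
[ 0.4235 -0.4511  0.08  ]
[ 0.4364 -0.2367  0.08  ]
in [ 0.5501 -0.2598  0.08  ]
in [ 0.5364 -0.45    0.08  ]
in [ 0.4288 -0.4441  0.08  ]
in [ 0.4432 -0.2493  0.08  ]
ctr [ 0.48916237 -0.35078157  0.08      ] [ 0.4896384  -0.35078394  0.08      ]
pad [ 0.34504349 -0.34037952  0.072     ]
0.19076184719976735 -4.133794478556562
0.1953419075188005 -4.2176584999177384
0.10741669736659785 -5.6046755141694335
0.10768265118030543 -3.1639883587883495
```

```bash
python3 -m jog '[[-3.8,0,0,0,0,-7],[-3.8,0,0,0,0,-7],[-3.8,0,0,0,0,-7],[-3.8,0,0,0,0,-7],[-3.8,0,0,0,0,-7]]' 8.7; python3 -m jog '[[-3.8,0,0,0,0,-7],[-3.8,0,0,0,0,-7],[-3.8,0,0,0,0,-7],[-3.8,0,0,0,0,-7],[-3.8,0,0,0,0,-6.5]]'
python3 - <<'E'
from h import *
s=sense();print(s["tcp_pos"],s["ee_rot"],s["joints"]);print(rel([.4456,.3235,.15]))
E
```

```text
time_s: 0.72
tcp_pos: [0.3388, -0.5046, 0.1985]
ee_rot: [[-0.621, -0.784, -0.0], [-0.784, 0.621, -0.0], [0.0, 0.0, -1.0]]
wrist_force: [1.3, -0.7, 0.6]
gripper_width: 1.001
time_s: 1.13
tcp_pos: [0.4164, -0.3336, 0.1987]
ee_rot: [[-0.067, -0.998, 0.0], [-0.998, 0.067, -0.0], [0.0, -0.0, -1.0]]
wrist_force: [0.6, 0.4, 0.3]
gripper_width: 1.001
[ 0.41644157 -0.33361197  0.19869861] [[-6.66281805e-02 -9.97777859e-01  1.72502831e-04]
 [-9.97777865e-01  6.66281555e-02 -1.46735195e-04]
 [ 1.34915583e-04 -1.81896205e-04 -9.99999974e-01]] [-2.12691604e+01  1.31460954e+01 -1.24077206e+01  4.71057468e-03
 -6.44339238e+01  1.74467849e+01]
[-65.76   1.47   4.86]
```

```bash
python3 -m jog '[[-4.1,0,0,0,0,0],[-4.1,0.1,0,0,0,0],[-4.1,0.2,0,0,0,0],[-4.1,0.2,0,0,0,0],[-4.1,0.2,0,0,0,0]]';python3 -m jog '[[-4.1,0.2,0,0,0,0],[-4.1,0.2,0,0,0,0],[-4.1,0.2,0,0,0,0],[-4.1,0,0,0,0,0],[-4.1,0,0,0,0,0]]';python3 -m jog '[[-4.1,0,0,0,0,0],[-4.1,0,0,0,0,0],[-4.1,0,0,0,0,0],[-4,0,1,0,0,0],[-2,0,1,0,0,0]]'
python3 - <<'E'
from h import *
s=sense();print(s["joints"]);print(rel([.4458,.3238,.023]))
E
```

```text
time_s: 1.55
tcp_pos: [0.423, -0.1285, 0.1992]
ee_rot: [[-0.073, -0.997, 0.001], [-0.997, 0.073, 0.0], [-0.0, -0.001, -1.0]]
wrist_force: [1.3, -0.1, -0.5]
gripper_width: 0.999
time_s: 1.97
tcp_pos: [0.4318, 0.0767, 0.1995]
ee_rot: [[-0.072, -0.997, 0.001], [-0.997, 0.072, 0.001], [-0.001, -0.001, -1.0]]
wrist_force: [0.5, -0.9, -1.1]
gripper_width: 0.998
time_s: 2.38
tcp_pos: [0.4463, 0.2616, 0.1793]
ee_rot: [[-0.07, -0.998, 0.002], [-0.998, 0.07, 0.002], [-0.003, -0.002, -1.0]]
wrist_force: [0.4, -1.6, -0.1]
gripper_width: 0.997
[ 4.83805737e+01  1.23809651e+01 -1.63965737e+01  1.69183241e-02
 -6.10239189e+01 -5.23935650e+01]
[-6.16  0.52 15.64]
```

```bash
python3 -m jog '[[-3,0.2,2,0,0,0],[-3.1,0.2,2.5,0,0,0],[0,0.1,2.5,0,0,0],[0,0,1,0,0,0],[0,0,0,0,0,0]]'
python3 - <<'E'
from h import *
print(rel([.4458,.3238,.023]))
E
```

```text
time_s: 2.8
tcp_pos: [0.4434, 0.3167, 0.0961]
ee_rot: [[-0.073, -0.997, -0.005], [-0.997, 0.073, -0.005], [0.006, 0.004, -1.0]]
wrist_force: [0.6, -1.0, 0.9]
gripper_width: 0.998
[-0.77 -0.22  7.31]
```

```bash
python3 -m jog '[[-0.7,0,2,0,0,0],[0,0,2,0,0,0],[0,0,2,0,0,0],[0,0,1.2,0,0,0],[0,0,0,0,0,0]]'
python3 - <<'E'
from h import *
print(rel([.4458,.3238,.023]),sense()["wrist_force"])
crop(capture("side"),(120,240,260,360),5,"a1.png");crop(capture("top"),(130,180,270,300),5,"a2.png")
E
```

```text
time_s: 3.22
tcp_pos: [0.4452, 0.3236, 0.0262]
ee_rot: [[-0.074, -0.997, -0.002], [-0.997, 0.074, -0.002], [0.002, 0.002, -1.0]]
wrist_force: [0.6, -0.4, 0.9]
gripper_width: 1.0
[-0.02 -0.06  0.32] [ 0.55572084 -0.35060337  0.85345887]
```

View pics/a1.png

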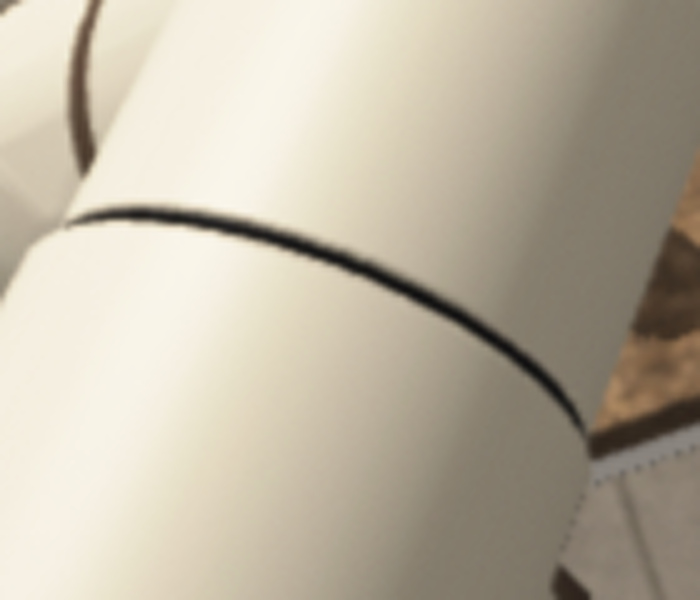

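The picture shows only the arm, which covers the jar, so I'll judge the grasp from the measured opening.

```bash
python3 -m jog '[[0,0,0,0,0,0],[0,0,0,0,0,0],[0,0,0,0,0,0],[0,0,0,0,0,0],[0,0,0,0,0,0]]' 3.0;python3 -m jog '[[0,0,0,0,0,0],[0,0,0,0,0,0],[0,0,-0.5,0,0,0],[0,0,-1,0,0,0],[0,0,-2,0,0,0]]'
```

```text
time_s: 3.73
tcp_pos: [0.4458, 0.3255, 0.0275]
ee_rot: [[-0.073, -0.997, 0.001], [-0.997, 0.073, 0.001], [-0.001, -0.001, -1.0]]
wrist_force: [-0.5, -0.7, -0.1]
gripper_width: 0.705
time_s: 4.15
tcp_pos: [0.4443, 0.3239, 0.0608]
ee_rot: [[-0.073, -0.997, -0.004], [-0.997, 0.073, -0.004], [0.004, 0.003, -1.0]]
wrist_force: [0.2, 0.9, -0.3]
gripper_width: 0.538
```

```bash
python3 -m jog '[[0,0,-3,0,0,0],[0,0,-3,0,0,0],[0,0,-3,0,0,0],[0,0,-3,0,0,0],[0,0,-1,0,0,0]]'
python3 - <<'E'
from h import *
print(sense()["wrist_force"],sense()["gripper_width"]*87, rel([.485,-.413,.2]))
crop(capture("top"),(130,180,270,300),5,"a4.png");cv2.imwrite("pics/a3.png",capture("side")["frame"][...,::-1])
E
```

```text
time_s: 4.57
tcp_pos: [0.4475, 0.3269, 0.1981]
ee_rot: [[-0.072, -0.997, 0.007], [-0.997, 0.072, 0.007], [-0.007, -0.007, -1.0]]
wrist_force: [0.3, 0.9, 0.3]
gripper_width: 0.537
[0.26877741 0.9373932  0.27809731] 46.69462021557862 [73.53 -9.06 -0.65]
```

View pics/a3.png

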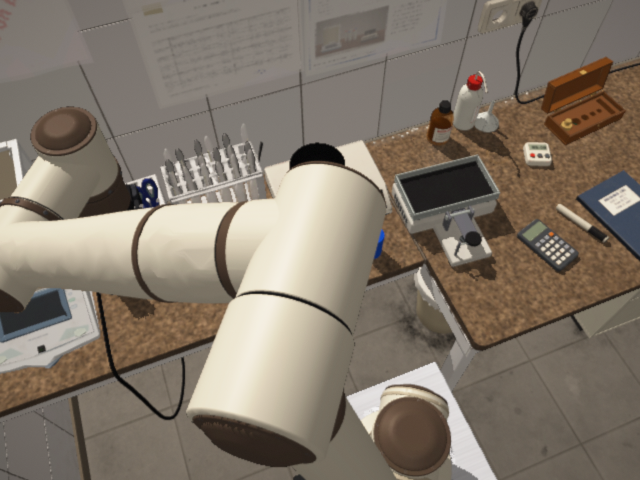

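```bash
python3 -m jog '[[3,0,0,0,0,0],[4,0,0,0,0,0],[4.1,0,0,0,0,0],[4.1,0,0,0,0,0],[4.1,0,0,0,0,0]]';python3 -m jog '[[4.1,0,0,0,0,0],[4.1,0,0,0,0,0],[4.1,-0.5,0,0,0,0],[4.1,-0.5,0,0,0,0],[4.1,-1,0,0,0,0]]';python3 -m jog '[[4.1,-1,0,0,0,0],[4.1,-1,0,0,0,0],[4.1,-1,0,0,0,0],[4.1,-1,0,0,0,0],[4.1,-1,0,0,0,0]]';python3 -m jog '[[4.1,-1,0,0,0,0],[4.1,-1,0,0,0,0],[3,0,0,0,0,0],[1.2,0,0,0,0,0],[0,0,0,0,0,0]]'
python3 - <<'E'
from h import *
print(rel([.485,-.413,.0925]))
crop(capture("side"),(360,120,540,270),4,"b1.png")
E
```

```text
time_s: 5.08
tcp_pos: [0.4296, 0.1305, 0.1898]
ee_rot: [[-0.072, -0.997, -0.004], [-0.997, 0.072, -0.002], [0.002, 0.004, -1.0]]
wrist_force: [0.5, -0.1, -0.8]
gripper_width: 0.538
time_s: 5.5
tcp_pos: [0.4339, -0.0744, 0.1903]
ee_rot: [[-0.073, -0.997, -0.004], [-0.997, 0.073, 0.0], [-0.0, 0.004, -1.0]]
wrist_force: [2.2, 1.5, -0.5]
gripper_width: 0.538
time_s: 5.92
tcp_pos: [0.4695, -0.2796, 0.1896]
ee_rot: [[-0.074, -0.997, -0.004], [-0.997, 0.074, 0.002], [-0.002, 0.004, -1.0]]
wrist_force: [0.6, 1.0, -0.3]
gripper_width: 0.534
time_s: 6.33
tcp_pos: [0.4799, -0.4038, 0.1885]
ee_rot: [[-0.077, -0.997, -0.005], [-0.997, 0.077, 0.003], [-0.002, 0.005, -1.0]]
wrist_force: [0.1, 0.9, -1.0]
gripper_width: 0.537
[ 0.9  -0.62  9.6 ]
```

View pics/b1.png

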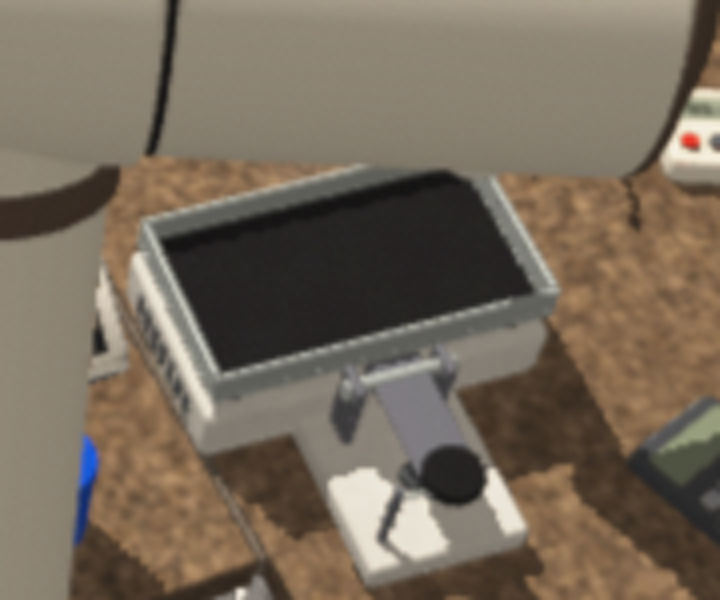

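The tray and lever are clear; the hand is hidden behind the arm. Lowering, with a slow finish.

```bash
python3 -m jog '[[0.9,-0.6,1,0,0,0],[0,0,2,0,0,0],[0,0,2,0,0,0],[0,0,2,0,0,0],[0,0,1,0,0,0]]'
python3 - <<'E'
from h import *
print(rel([.485,-.413,.0905]))
crop(capture("side"),(360,120,540,270),4,"b2.png")
E
```

```text
time_s: 6.8
tcp_pos: [0.4858, -0.4089, 0.1085]
ee_rot: [[-0.072, -0.997, -0.004], [-0.997, 0.072, 0.004], [-0.003, 0.005, -1.0]]
wrist_force: [-0.1, -0.5, -0.6]
gripper_width: 0.538
[0.42 0.04 1.8 ]
```

View pics/b2.png

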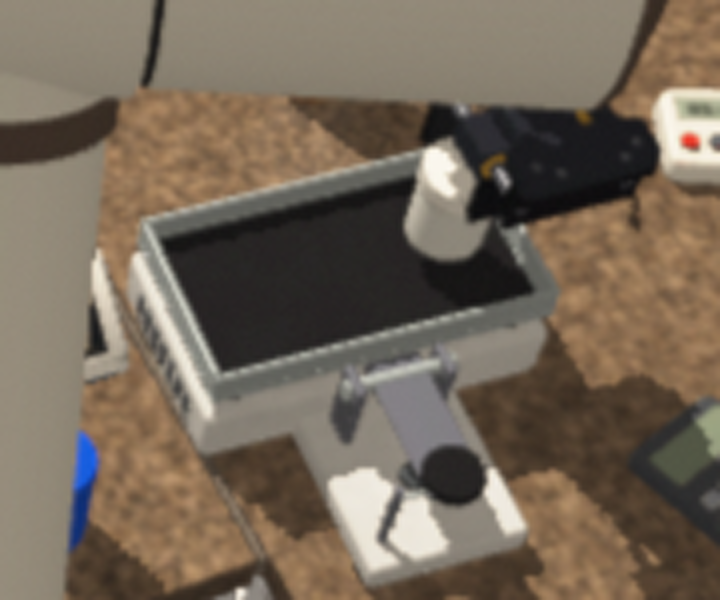

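```bash
python3 -m jog '[[0.3,0,0.5,0,0,0],[0,0,0.4,0,0,0],[0,0,0.3,0,0,0],[0,0,0.2,0,0,0],[0,0,0.1,0,0,0]]';python3 -m jog '[[0,0,0.1,0,0,0],[0,0,0,0,0,0],[0,0,0,0,0,0],[0,0,0,0,0,0],[0,0,0,0,0,0]]'
python3 - <<'E'
from h import *
print(rel([.485,-.413,.0905]))
crop(capture("side"),(360,120,540,270),4,"b3.png")
E
```

```text
time_s: 7.27
tcp_pos: [0.487, -0.4146, 0.0973]
ee_rot: [[-0.073, -0.997, 0.001], [-0.997, 0.073, -0.0], [0.0, -0.001, -1.0]]
wrist_force: [1.2, 0.0, -0.6]
gripper_width: 0.54
time_s: 7.68
tcp_pos: [0.4868, -0.4145, 0.0961]
ee_rot: [[-0.073, -0.997, 0.0], [-0.997, 0.073, -0.0], [0.0, -0.0, -1.0]]
wrist_force: [0.6, -0.3, -1.1]
gripper_width: 0.537
[-0.14  0.19  0.56]
```

View pics/b3.png

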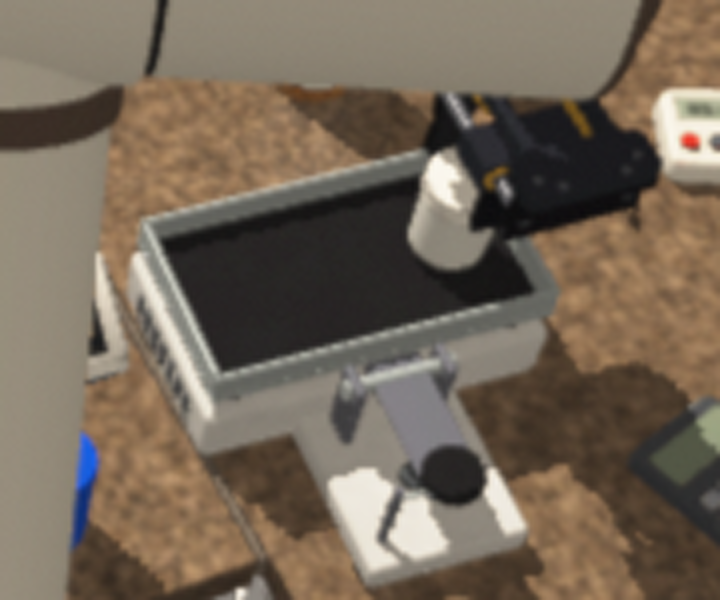

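```bash
python3 -m jog '[[0,0,0.3,0,0,0],[0,0,0.1,0,0,0],[0,0,0,0,0,0],[0,0,0,0,0,0],[0,0,0,0,0,0]]';python3 -m jog '[[0,0,0.1,0,0,0],[0,0,0,0,0,0],[0,0,0,0,0,0],[0,0,0,0,0,0],[0,0,0,0,0,0]]'
```

```text
time_s: 8.15
tcp_pos: [0.4867, -0.4145, 0.0919]
ee_rot: [[-0.073, -0.997, -0.0], [-0.997, 0.073, 0.0], [0.0, 0.0, -1.0]]
wrist_force: [-0.2, 0.7, -0.2]
gripper_width: 0.542
time_s: 8.57
tcp_pos: [0.4868, -0.4145, 0.091]
ee_rot: [[-0.073, -0.997, 0.0], [-0.997, 0.073, -0.0], [0.0, -0.0, -1.0]]
wrist_force: [-0.2, -0.3, -1.2]
gripper_width: 0.533
```

```bash
python3 -m jog '[[0,0,0.1,0,0,0],[0,0,0,0,0,0],[0,0,0.1,0,0,0],[0,0,0,0,0,0],[0,0,0,0,0,0]]'
python3 - <<'E'
from h import *
print(rel([.485,-.413,.0905]))
crop(capture("side"),(360,120,540,270),4,"b4.png")
E
```

```text
time_s: 8.98
tcp_pos: [0.487, -0.4148, 0.09]
ee_rot: [[-0.073, -0.997, 0.001], [-0.997, 0.073, -0.001], [0.001, -0.001, -1.0]]
wrist_force: [-1.0, 0.2, 4.7]
gripper_width: 0.538
[-0.16  0.21 -0.05]
```

View pics/b4.png

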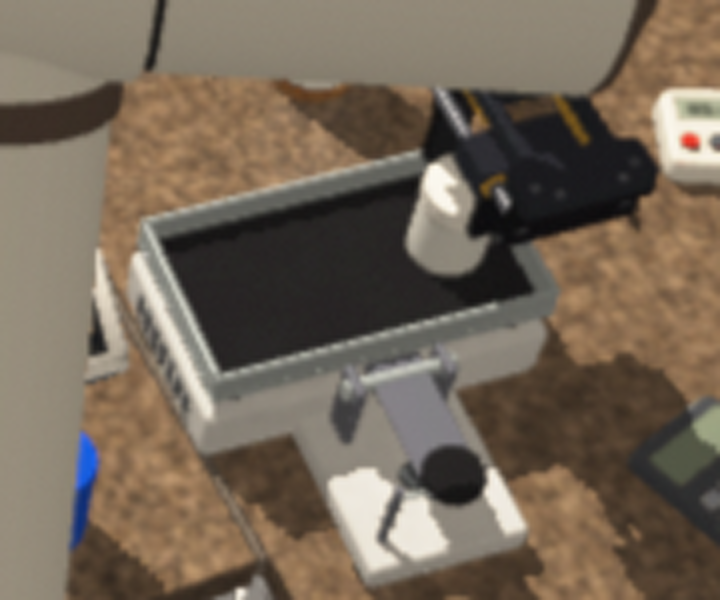

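Contact at about 4.7 N: the jar stands on the mat. Release and rise.

```bash
python3 -m jog '[[0,0,0,0,0,0],[0,0,0,0,0,0],[0,0,0,0,0,0],[0,0,0,0,0,0],[0,0,0,0,0,0]]' 7.5; python3 -m jog '[[0,0,-0.5,0,0,0],[0,0,-1,0,0,0],[0,0,-2,0,0,0],[0,0,-3,0,0,0],[0,0,-4,0,0,0]]' 8.7
python3 - <<'E'
from h import *
print(rel([.4796,.1645,.2]))
crop(capture("side"),(360,120,540,270),4,"b5.png")
E
```

```text
time_s: 9.45
tcp_pos: [0.4866, -0.4144, 0.0884]
ee_rot: [[-0.073, -0.997, -0.001], [-0.997, 0.073, 0.0], [-0.0, 0.001, -1.0]]
wrist_force: [0.2, 0.1, -1.1]
gripper_width: 0.815
time_s: 9.87
tcp_pos: [0.4854, -0.4135, 0.1932]
ee_rot: [[-0.073, -0.997, -0.005], [-0.997, 0.073, 0.003], [-0.003, 0.005, -1.0]]
wrist_force: [0.1, -0.1, -0.4]
gripper_width: 0.993
[-57.61   4.8   -0.5 ]
```

View pics/b5.png

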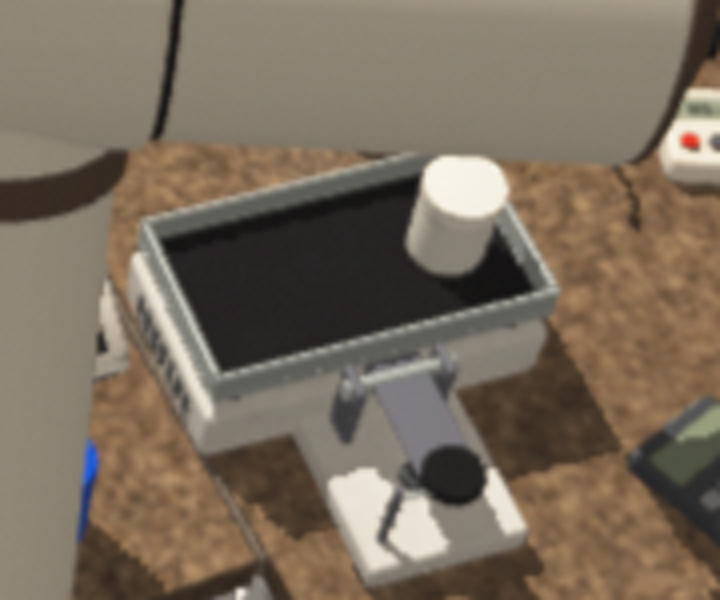

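The short jar stands upright in the tray. Next, the red-lid jar.

```bash
python3 -m jog '[[-3,0.5,0,0,0,0],[-4,1,0,0,0,0],[-4.1,1,0,0,0,0],[-4.1,1,0,0,0,0],[-4.1,1,0,0,0,0]]';python3 -m jog '[[-4.1,1,0,0,0,0],[-4.1,0.5,0,0,0,0],[-4.1,0,0,0,0,0],[-4.1,0,0,0,0,0],[-4.1,0,0,0,0,0]]';python3 -m jog '[[-4.1,-0.5,0,0,0,0],[-4.1,-0.5,0,0,0,0],[-4.1,0,0,0,0,0],[-3,0,0,0,0,0],[-1.5,0,0,0,0,0]]'
python3 - <<'E'
from h import *
print(rel([.4796,.1645,.2]),rel([.4796,.1645,.031]))
E
```

```text
time_s: 10.33
tcp_pos: [0.4559, -0.2189, 0.1949]
ee_rot: [[-0.074, -0.997, 0.002], [-0.997, 0.074, -0.0], [0.0, -0.002, -1.0]]
wrist_force: [1.2, 0.9, 0.1]
gripper_width: 0.999
time_s: 10.75
tcp_pos: [0.4564, -0.0134, 0.1955]
ee_rot: [[-0.073, -0.997, 0.003], [-0.997, 0.073, 0.001], [-0.001, -0.003, -1.0]]
wrist_force: [1.2, -0.3, 0.4]
gripper_width: 1.001
time_s: 11.17
tcp_pos: [0.4792, 0.1551, 0.195]
ee_rot: [[-0.069, -0.998, 0.002], [-0.998, 0.069, 0.001], [-0.002, -0.002, -1.0]]
wrist_force: [0.2, -0.8, -0.9]
gripper_width: 1.004
[-0.94  0.03 -0.5 ] [-0.92  0.07 16.4 ]
```

```bash
python3 -m jog '[[0,0,3,0,0,0],[0,0,3,0,0,0],[0,0,3,0,0,0],[0,0,1.5,0,0,0],[0,0,0,0,0,0]]'
python3 - <<'E'
from h import *
print(rel([.4796,.1645,.031]))
crop(capture("top"),(200,170,340,290),5,"c0.png")
E
```

```text
time_s: 11.58
tcp_pos: [0.4762, 0.1498, 0.0861]
ee_rot: [[-0.074, -0.997, -0.006], [-0.997, 0.074, -0.004], [0.004, 0.006, -1.0]]
wrist_force: [-0.4, -1.6, 0.0]
gripper_width: 1.005
[-1.51 -0.26  5.5 ]
```

View pics/c0.png

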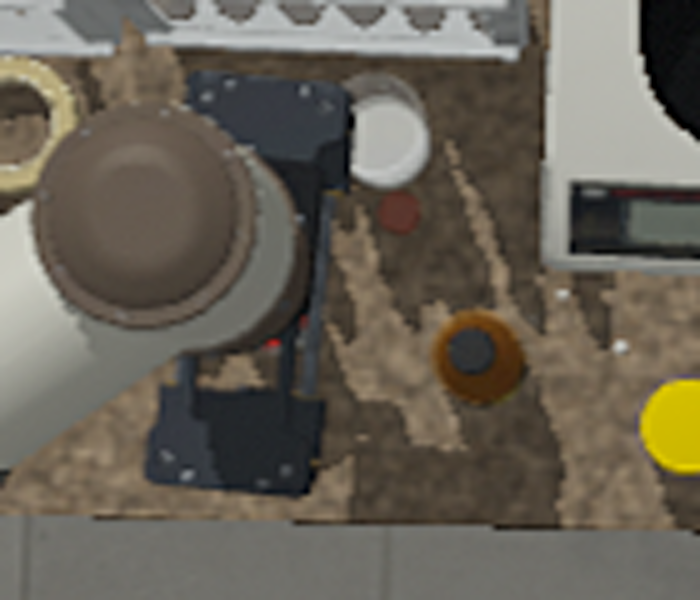

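```bash
python3 -m jog '[[0,0,0,0,0,0],[0,0,0,0,0,0],[0,0,0,0,0,0],[0,0,0,0,0,0],[0,0,0,0,0,0]]'
python3 - <<'E'
from h import *
print(rel([.4796,.1645,.031]))
E
```

```text
time_s: 12.05
tcp_pos: [0.4789, 0.1517, 0.0898]
ee_rot: [[-0.073, -0.997, 0.001], [-0.997, 0.073, 0.001], [-0.001, -0.001, -1.0]]
wrist_force: [-1.0, 0.3, -0.0]
gripper_width: 1.001
[-1.27  0.04  5.88]
```

```bash
python3 -m jog '[[-1.2,0,0.4,0,0,0],[-0.1,0,2,0,0,0],[0,0,2,0,0,0],[0,0,1.4,0,0,0],[0,0,0,0,0,0]]'
python3 -m jog '[[0,0,0,0,0,0],[0,0,0,0,0,0],[0,0,0,0,0,0],[0,0,0,0,0,0],[0,0,0,0,0,0]]' 3.0
python3 - <<'E'
from h import *
print(rel([.4796,.1645,.031]))
E
python3 -m jog '[[0,0,0,0,0,0],[0,0,0,0,0,0],[0,0,0,0,0,0],[0,0,-0.5,0,0,0],[0,0,-1,0,0,0]]'
```

```text
time_s: 12.47
tcp_pos: [0.4775, 0.1639, 0.0282]
ee_rot: [[-0.073, -0.997, -0.005], [-0.997, 0.073, -0.003], [0.004, 0.005, -1.0]]
wrist_force: [0.9, 0.0, 0.5]
gripper_width: 0.998
time_s: 12.88
tcp_pos: [0.4799, 0.1648, 0.0318]
ee_rot: [[-0.073, -0.997, 0.001], [-0.997, 0.073, 0.001], [-0.001, -0.001, -1.0]]
wrist_force: [-0.2, 0.2, -0.5]
gripper_width: 0.705
[0.04 0.03 0.08]
time_s: 13.3
tcp_pos: [0.4785, 0.1638, 0.0454]
ee_rot: [[-0.073, -0.997, -0.003], [-0.997, 0.073, -0.002], [0.002, 0.003, -1.0]]
wrist_force: [0.1, -1.1, -0.4]
gripper_width: 0.54
```

```bash
python3 -m jog '[[0,0,-2,0,0,0],[0,0,-3,0,0,0],[0,0,-4,0,0,0],[0,0,-4,0,0,0],[0,0,-2.5,0,0,0]]';python3 -m jog '[[1,0,0,0,0,0],[3,0,0,0,0,0],[4,0,0,0,0,0],[4.1,0,0,0,0,0],[4.1,0,0,0,0,0]]'
python3 - <<'E'
from h import *
print(rel([.4895,-.351,.2]))
E
```

```text
time_s: 13.72
tcp_pos: [0.4808, 0.1649, 0.2064]
ee_rot: [[-0.072, -0.997, 0.006], [-0.997, 0.072, 0.003], [-0.003, -0.006, -1.0]]
wrist_force: [0.0, 0.2, -0.2]
gripper_width: 0.545
time_s: 14.13
tcp_pos: [0.4667, 0.0014, 0.2013]
ee_rot: [[-0.071, -0.997, 0.0], [-0.997, 0.071, 0.0], [-0.0, -0.0, -1.0]]
wrist_force: [0.5, 0.4, 0.2]
gripper_width: 0.541
[34.99 -4.79  0.13]
```

```bash
python3 -m jog '[[4.1,0,0,0,0,0],[4.1,0,0,0,0,0],[4.1,0,0,0,0,0],[4.1,-1,0,0,0,0],[4.1,-1,0,0,0,0]]';python3 -m jog '[[4.1,-1,0,0,0,0],[4.1,-1,0,0,0,0],[3.5,-0.8,0,0,0,0],[2,0,0,0,0,0],[0.8,0,0,0,0,0]]';python3 -m jog '[[0,0,1,0,0,0],[0,0,2,0,0,0],[0,0,2,0,0,0],[0,0,2,0,0,0],[0,0,1,0,0,0]]'
python3 -m jog '[[0,0,0,0,0,0],[0,0,0,0,0,0],[0,0,0,0,0,0],[0,0,0,0,0,0],[0,0,0,0,0,0]]'
python3 - <<'E'
from h import *
print(rel([.4895,-.351,.095]))
crop(capture("side"),(360,120,540,270),4,"d1.png")
E
```

```text
time_s: 14.55
tcp_pos: [0.4714, -0.2039, 0.2017]
ee_rot: [[-0.073, -0.997, 0.001], [-0.997, 0.073, 0.0], [-0.0, -0.001, -1.0]]
wrist_force: [0.5, 1.0, 0.1]
gripper_width: 0.541
time_s: 14.97
tcp_pos: [0.4887, -0.3504, 0.2002]
ee_rot: [[-0.077, -0.997, -0.001], [-0.997, 0.077, 0.0], [-0.0, 0.002, -1.0]]
wrist_force: [0.4, -0.4, -0.2]
gripper_width: 0.544
time_s: 15.38
tcp_pos: [0.4878, -0.345, 0.118]
ee_rot: [[-0.072, -0.997, -0.004], [-0.997, 0.072, 0.003], [-0.003, 0.005, -1.0]]
wrist_force: [-0.2, 0.2, -0.9]
gripper_width: 0.539
time_s: 15.8
tcp_pos: [0.4904, -0.3477, 0.1222]
ee_rot: [[-0.073, -0.997, 0.002], [-0.997, 0.073, -0.001], [0.001, -0.002, -1.0]]
wrist_force: [-0.4, 0.8, -1.3]
gripper_width: 0.536
[0.34 0.07 2.73]
```

View pics/d1.png

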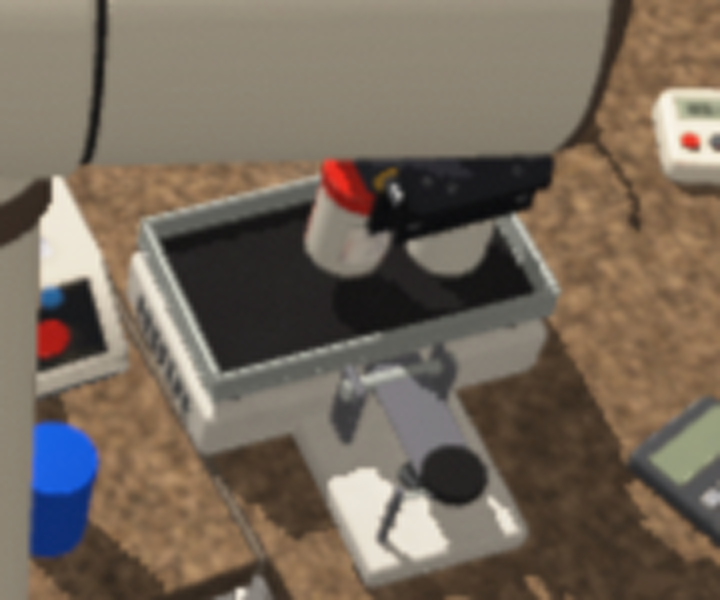

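The tall jar hangs upright over the tray centre, clear of the short jar.

```bash
python3 -m jog '[[0.3,0,0.7,0,0,0],[0,0,0.7,0,0,0],[0,0,0.5,0,0,0],[0,0,0.3,0,0,0],[0,0,0.2,0,0,0]]';python3 -m jog '[[0,0,0.2,0,0,0],[0,0,0,0,0,0],[0,0,0,0,0,0],[0,0,0,0,0,0],[0,0,0,0,0,0]]';python3 -m jog '[[0,0,0.1,0,0,0],[0,0,0.1,0,0,0],[0,0,0,0,0,0],[0,0,0,0,0,0],[0,0,0,0,0,0]]'
```

```text
time_s: 16.27
tcp_pos: [0.4889, -0.3504, 0.0958]
ee_rot: [[-0.073, -0.997, -0.002], [-0.997, 0.073, 0.001], [-0.001, 0.002, -1.0]]
wrist_force: [0.3, -0.1, 0.5]
gripper_width: 0.544
time_s: 16.68
tcp_pos: [0.4896, -0.3505, 0.0952]
ee_rot: [[-0.073, -0.997, 0.0], [-0.997, 0.073, -0.0], [0.0, -0.0, -1.0]]
wrist_force: [-0.7, 0.8, -1.1]
gripper_width: 0.545
time_s: 17.1
tcp_pos: [0.4898, -0.3509, 0.0942]
ee_rot: [[-0.072, -0.997, 0.001], [-0.997, 0.072, -0.001], [0.001, -0.001, -1.0]]
wrist_force: [-0.9, -0.1, 5.8]
gripper_width: 0.543
```

Contact at 5.8 N: release, rise, and go for the bottle.

```bash
python3 -m jog '[[0,0,0,0,0,0],[0,0,0,0,0,0],[0,0,0,0,0,0],[0,0,0,0,0,0],[0,0,0,0,0,0]]' 7.5; python3 -m jog '[[0,0,-0.5,0,0,0],[0,0,-1,0,0,0],[0,0,-2,0,0,0],[0,0,-3,0,0,0],[0,0,-4,0,0,0]]' 8.7
python3 - <<'E'
from h import *
print(rel([.455,.0550,.2]))
crop(capture("side"),(360,120,540,270),4,"d2.png")
t=capture("top");print(onz(t,308,205,.06))
E
```

```text
time_s: 17.52
tcp_pos: [0.4893, -0.3504, 0.0926]
ee_rot: [[-0.073, -0.997, -0.001], [-0.997, 0.073, 0.0], [-0.0, 0.001, -1.0]]
wrist_force: [0.3, -0.6, 0.3]
gripper_width: 0.811
time_s: 17.93
tcp_pos: [0.4879, -0.3497, 0.1974]
ee_rot: [[-0.073, -0.997, -0.005], [-0.997, 0.073, 0.003], [-0.002, 0.005, -1.0]]
wrist_force: [0.3, 0.0, 0.3]
gripper_width: 0.996
[-40.12   6.25  -0.15]
[0.54924425 0.02412631 0.06      ]
```

View pics/d2.png

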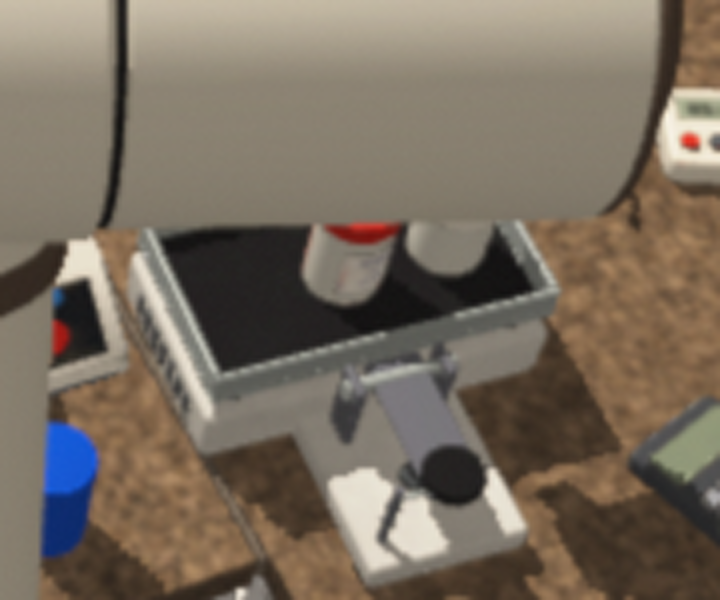

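```bash
python3 -m jog '[[-3,1,0,0,0,0],[-4,1,0,0,0,0],[-4.1,1,0,0,0,0],[-4.1,1,0,0,0,0],[-4.1,1,0,0,0,0]]';python3 -m jog '[[-4.1,1,0,0,0,0],[-4.1,0.3,0,0,0,0],[-4.1,0,0,0,0,0],[-4.1,0,0,0,0,0],[-3,0,0,0,0,0]]';python3 -m jog '[[-1.4,0,1,0,0,0],[0,0,2,0,0,0],[0,0,1.5,0,0,0],[0,0,0.5,0,0,0],[0,0,0,0,0,0]]'
python3 -m jog '[[0,0,0,0,0,0],[0,0,0,0,0,0],[0,0,0,0,0,0],[0,0,0,0,0,0],[0,0,0,0,0,0]]'
python3 - <<'E'
from h import *
print(rel([.455,.0550,.039]))
crop(capture("top"),(240,170,380,290),5,"e0.png")
E
```

```text
time_s: 18.45
tcp_pos: [0.4536, -0.1546, 0.199]
ee_rot: [[-0.074, -0.997, 0.002], [-0.997, 0.074, -0.0], [0.0, -0.002, -1.0]]
wrist_force: [-0.2, 0.4, -0.7]
gripper_width: 0.998
time_s: 18.87
tcp_pos: [0.4555, 0.0407, 0.1995]
ee_rot: [[-0.071, -0.997, 0.003], [-0.997, 0.071, 0.001], [-0.001, -0.003, -1.0]]
wrist_force: [0.6, -0.0, -0.7]
gripper_width: 0.997
time_s: 19.28
tcp_pos: [0.4557, 0.0517, 0.1475]
ee_rot: [[-0.073, -0.997, -0.001], [-0.997, 0.073, -0.001], [0.001, 0.001, -1.0]]
wrist_force: [-0.1, 0.6, 0.8]
gripper_width: 1.001
time_s: 19.7
tcp_pos: [0.4565, 0.0519, 0.1485]
ee_rot: [[-0.073, -0.997, 0.001], [-0.997, 0.073, 0.0], [-0.001, -0.001, -1.0]]
wrist_force: [-1.0, -0.5, 0.9]
gripper_width: 1.002
[-0.3   0.19 10.95]
```

View pics/e0.png

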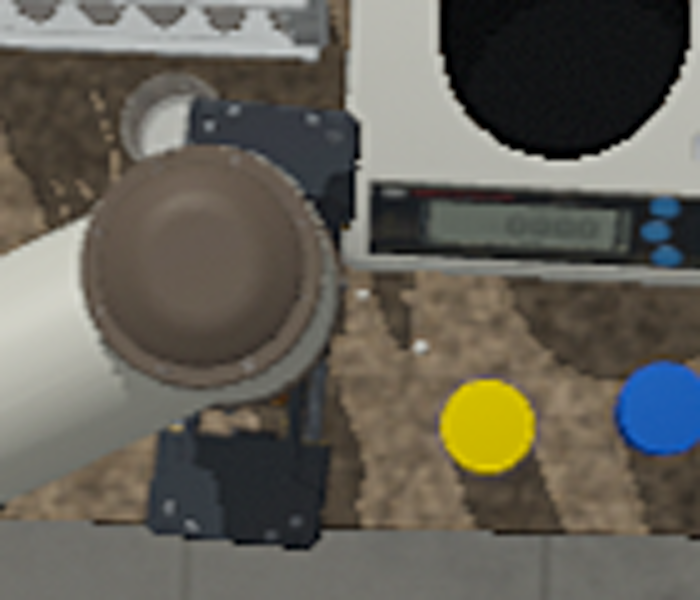

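```bash
python3 -m jog '[[-0.3,0.2,1.5,0,0,0],[0,0,2.5,0,0,0],[0,0,2.5,0,0,0],[0,0,1.5,0,0,0],[0,0,0.5,0,0,0]]';python3 -m jog '[[0,0,0.8,0,0,0],[0,0,0.8,0,0,0],[0,0,0.4,0,0,0],[0,0,0.2,0,0,0],[0,0,0,0,0,0]]'
python3 - <<'E'
from h import *
print(rel([.455,.0550,.039]))
E
```

```text
time_s: 20.17
tcp_pos: [0.4527, 0.0543, 0.0608]
ee_rot: [[-0.074, -0.997, -0.005], [-0.997, 0.074, -0.002], [0.002, 0.004, -1.0]]
wrist_force: [-0.6, -0.6, 0.1]
gripper_width: 1.001
time_s: 20.58
tcp_pos: [0.4545, 0.0551, 0.0409]
ee_rot: [[-0.073, -0.997, 0.0], [-0.997, 0.073, 0.0], [-0.0, -0.0, -1.0]]
wrist_force: [-1.0, -0.1, 0.0]
gripper_width: 0.999
[ 0.   -0.05  0.19]
```

```bash
python3 -m jog '[[0,0,0.1,0,0,0],[0,0,0,0,0,0],[0,0,0,0,0,0],[0,0,0,0,0,0],[0,0,0,0,0,0]]' 3.0; python3 -m jog '[[0,0,0,0,0,0],[0,0,0,0,0,0],[0,0,0,0,0,0],[0,0,0,0,0,0],[0,0,0,0,0,0]]'; python3 -m jog '[[0,0,-0.5,0,0,0],[0,0,-1,0,0,0],[0,0,-1,0,0,0],[0,0,-1,0,0,0],[0,0,0,0,0,0]]'
python3 - <<'E'
from h import *
crop(capture("top"),(240,170,380,290),5,"e1.png")
E
```

```text
time_s: 21.0
tcp_pos: [0.4545, 0.0551, 0.0402]
ee_rot: [[-0.073, -0.997, 0.0], [-0.997, 0.073, 0.0], [-0.0, -0.0, -1.0]]
wrist_force: [-0.2, -0.5, -0.1]
gripper_width: 0.707
time_s: 21.42
tcp_pos: [0.4544, 0.055, 0.0399]
ee_rot: [[-0.073, -0.997, -0.0], [-0.997, 0.073, -0.0], [0.0, 0.0, -1.0]]
wrist_force: [0.5, -0.5, -0.0]
gripper_width: 0.524
time_s: 21.83
tcp_pos: [0.4556, 0.0555, 0.0767]
ee_rot: [[-0.073, -0.997, 0.003], [-0.997, 0.073, 0.001], [-0.002, -0.003, -1.0]]
wrist_force: [-0.1, 0.2, -0.4]
gripper_width: 0.521
```

View pics/e1.png

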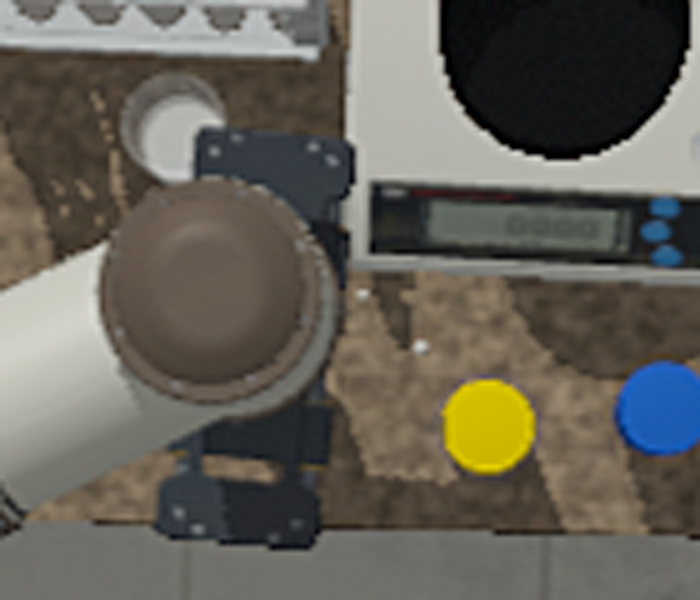

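The opening is 45.4 mm, against 49 mm for the bottle, so the pads are probably on the shoulder. I'll set it back down and regrip a little lower.

```bash
python3 -m jog '[[0,0,1,0,0,0],[0,0,1,0,0,0],[0,0,1,0,0,0],[0,0,0.4,0,0,0],[0,0,0,0,0,0]]'; python3 -m jog '[[0,0,0.1,0,0,0],[0,0,0,0,0,0],[0,0,0,0,0,0],[0,0,0,0,0,0],[0,0,0,0,0,0]]'
```

```text
time_s: 22.3
tcp_pos: [0.4537, 0.0545, 0.0401]
ee_rot: [[-0.073, -0.997, -0.002], [-0.997, 0.073, -0.001], [0.002, 0.002, -1.0]]
wrist_force: [-0.4, 0.1, -1.5]
gripper_width: 0.519
time_s: 22.72
tcp_pos: [0.4545, 0.0551, 0.04]
ee_rot: [[-0.073, -0.997, 0.0], [-0.997, 0.073, 0.0], [-0.0, -0.0, -1.0]]
wrist_force: [0.5, -0.6, -1.1]
gripper_width: 0.522
```

```bash
python3 -m jog '[[0,0,0,0,0,0],[0,0,0,0,0,0],[0,0,0,0,0,0],[0,0,0.2,0,0,0],[0,0,0.2,0,0,0]]' 7; python3 -m jog '[[0,0,0,0,0,0],[0,0,0,0,0,0],[0,0,0.1,0,0,0],[0,0,0,0,0,0],[0,0,0,0,0,0]]'
```

```text
time_s: 23.13
tcp_pos: [0.4546, 0.0551, 0.036]
ee_rot: [[-0.073, -0.997, 0.001], [-0.997, 0.073, 0.0], [-0.0, -0.001, -1.0]]
wrist_force: [-0.3, -0.3, -0.3]
gripper_width: 0.77
time_s: 23.55
tcp_pos: [0.4544, 0.055, 0.0349]
ee_rot: [[-0.073, -0.997, -0.0], [-0.997, 0.073, -0.0], [0.0, 0.0, -1.0]]
wrist_force: [-0.3, -0.2, 0.9]
gripper_width: 0.805
```

```bash
python3 -m jog '[[0,0,0,0,0,0],[0,0,0,0,0,0],[0,0,0,0,0,0],[0,0,0,0,0,0],[0,0,0,0,0,0]]' 3;  python3 -m jog '[[0,0,0,0,0,0],[0,0,0,0,0,0],[0,0,0,0,0,0],[0,0,0,0,0,0],[0,0,0,0,0,0]]' 
```

```text
time_s: 23.97
tcp_pos: [0.4547, 0.0551, 0.0351]
ee_rot: [[-0.073, -0.997, 0.001], [-0.997, 0.073, 0.0], [-0.0, -0.001, -1.0]]
wrist_force: [0.1, 0.5, -1.0]
gripper_width: 0.536
time_s: 24.38
tcp_pos: [0.4546, 0.0551, 0.035]
ee_rot: [[-0.073, -0.997, 0.0], [-0.997, 0.073, 0.0], [-0.0, -0.0, -1.0]]
wrist_force: [0.9, -0.1, 0.3]
gripper_width: 0.535
```

```bash
python3 -m jog '[[0,0,-0.5,0,0,0],[0,0,-1.5,0,0,0],[0,0,-2,0,0,0],[0,0,-2,0,0,0],[0,0,-2,0,0,0]]';  python3 -m jog '[[0,0,-2,0,0,0],[0,0,-2,0,0,0],[0,0,-2,0,0,0],[0,0,-1,0,0,0],[0,0,0,0,0,0]]'
python3 - <<'E'
from h import *
cv2.imwrite("pics/f1.png",capture("side")["frame"][...,::-1]);crop(capture("top"),(240,170,380,290),5,"f2.png")
print(rel([.494,-.289,.2]))
E
```

```text
time_s: 24.8
tcp_pos: [0.4534, 0.0547, 0.1156]
ee_rot: [[-0.073, -0.997, -0.002], [-0.997, 0.073, -0.001], [0.001, 0.002, -1.0]]
wrist_force: [-0.0, 0.2, -1.8]
gripper_width: 0.536
time_s: 25.22
tcp_pos: [0.4553, 0.0554, 0.1874]
ee_rot: [[-0.073, -0.997, 0.004], [-0.997, 0.073, 0.002], [-0.002, -0.004, -1.0]]
wrist_force: [-0.0, -0.5, -0.9]
gripper_width: 0.536
[34.   -6.55 -1.56]
```

View pics/f1.png

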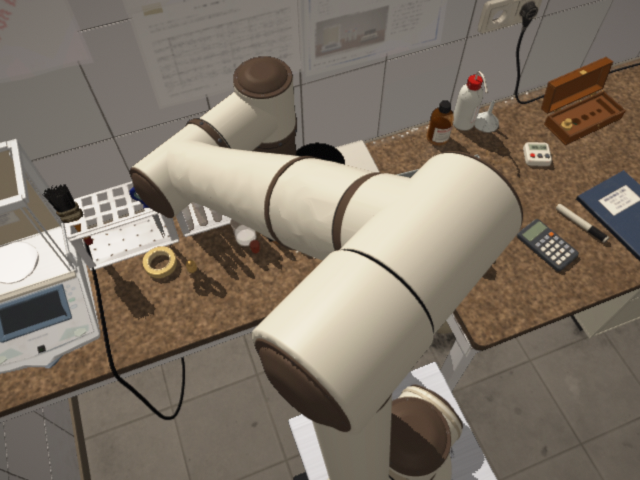

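View pics/f2.png

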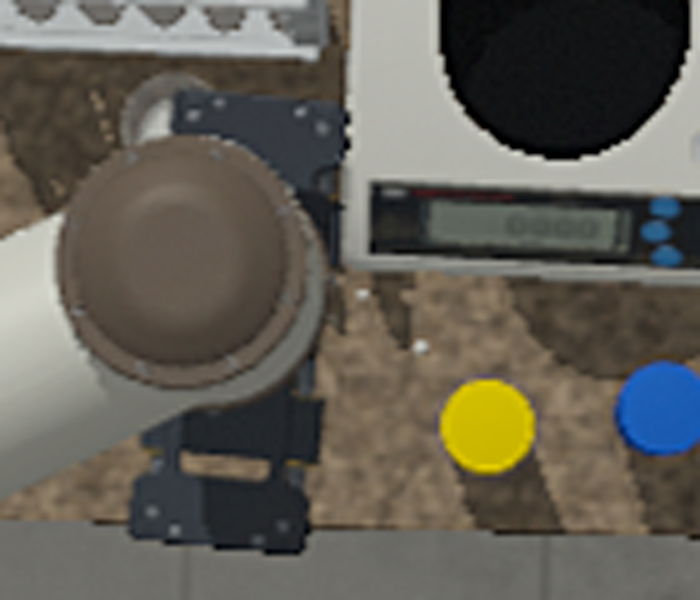

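The arm hides the spot, but the opening is steady and the weight shows at about -1.8 N. Carrying it to the tray.

```bash
python3 -m jog '[[1,0,-0.6,0,0,0],[2.5,0,-0.6,0,0,0],[3.5,0,-0.3,0,0,0],[3.5,0,0,0,0,0],[3.5,-0.5,0,0,0,0]]';python3 -m jog '[[3.5,-1,0,0,0,0],[3.5,-1,0,0,0,0],[3.5,-1,0,0,0,0],[3.5,-1,0,0,0,0],[3,-1,0,0,0,0]]'
python3 -m jog '[[2,-0.8,0,0,0,0],[0.8,0,0,0,0,0],[0.2,0,0,0,0,0],[0,0,1,0,0,0],[0,0,1,0,0,0]]'
python3 -m jog '[[0,0,1.5,0,0,0],[0,0,1.5,0,0,0],[0,0,1.5,0,0,0],[0,0,1,0,0,0],[0,0,0.4,0,0,0]]'
python3 -m jog '[[0,0,0,0,0,0],[0,0,0,0,0,0],[0,0,0,0,0,0],[0,0,0,0,0,0],[0,0,0,0,0,0]]'
python3 - <<'E'
from h import *
print(rel([.494,-.289,.098]))
crop(capture("side"),(360,120,540,270),4,"g1.png")
E
```

```text
time_s: 25.73
tcp_pos: [0.4474, -0.0866, 0.1994]
ee_rot: [[-0.072, -0.997, -0.002], [-0.997, 0.072, 0.0], [0.0, 0.002, -1.0]]
wrist_force: [1.0, 0.2, -1.4]
gripper_width: 0.539
time_s: 26.15
tcp_pos: [0.4854, -0.2607, 0.1987]
ee_rot: [[-0.074, -0.997, -0.003], [-0.997, 0.074, 0.001], [-0.0, 0.003, -1.0]]
wrist_force: [1.0, 0.9, -1.5]
gripper_width: 0.541
time_s: 26.57
tcp_pos: [0.492, -0.2879, 0.1792]
ee_rot: [[-0.073, -0.997, 0.0], [-0.997, 0.073, 0.001], [-0.001, -0.0, -1.0]]
wrist_force: [-0.2, 0.1, -1.8]
gripper_width: 0.538
time_s: 26.98
tcp_pos: [0.4908, -0.287, 0.1185]
ee_rot: [[-0.072, -0.997, -0.004], [-0.997, 0.072, 0.002], [-0.001, 0.004, -1.0]]
wrist_force: [-0.0, -0.6, -1.4]
gripper_width: 0.537
time_s: 27.4
tcp_pos: [0.4929, -0.2888, 0.1217]
ee_rot: [[-0.073, -0.997, 0.001], [-0.997, 0.073, -0.0], [0.0, -0.002, -1.0]]
wrist_force: [0.2, -0.0, -1.2]
gripper_width: 0.539
[ 0.01 -0.11  2.37]
```

View pics/g1.png

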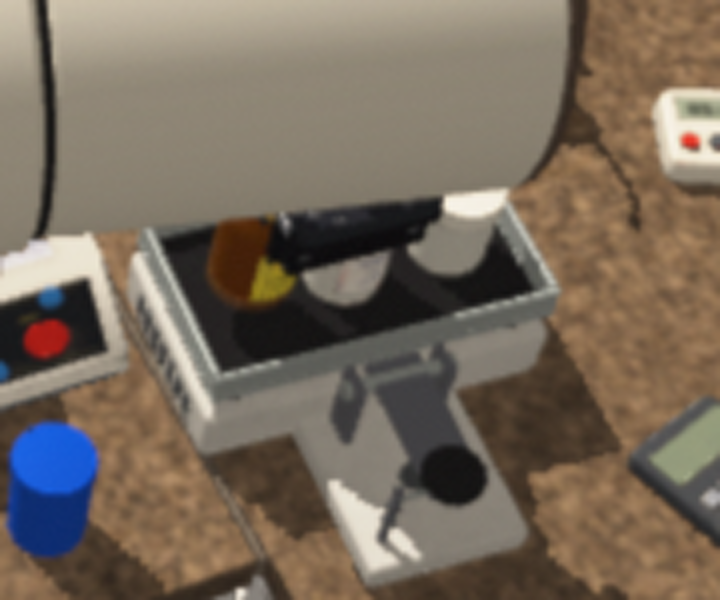

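The bottle hangs upright over its place, with the other two standing beside it.

```bash
python3 -m jog '[[0,0,0.6,0,0,0],[0,0,0.6,0,0,0],[0,0,0.5,0,0,0],[0,0,0.2,0,0,0],[0,0,0,0,0,0]]';python3 -m jog '[[0,0,0.2,0,0,0],[0,0,0,0,0,0],[0,0,0.1,0,0,0],[0,0,0,0,0,0],[0,0,0,0,0,0]]';python3 -m jog '[[0,0,0.1,0,0,0],[0,0,0,0,0,0],[0,0,0,0,0,0],[0,0,0,0,0,0],[0,0,0,0,0,0]]'
```

```text
time_s: 27.87
tcp_pos: [0.4918, -0.2885, 0.1008]
ee_rot: [[-0.073, -0.997, -0.002], [-0.997, 0.073, 0.001], [-0.001, 0.002, -1.0]]
wrist_force: [0.3, 0.0, -1.7]
gripper_width: 0.536
time_s: 28.28
tcp_pos: [0.4925, -0.2887, 0.0991]
ee_rot: [[-0.073, -0.997, 0.0], [-0.997, 0.073, -0.0], [0.0, -0.0, -1.0]]
wrist_force: [0.8, 0.6, -1.0]
gripper_width: 0.538
time_s: 28.7
tcp_pos: [0.4927, -0.2887, 0.0981]
ee_rot: [[-0.073, -0.997, 0.001], [-0.997, 0.073, -0.0], [0.0, -0.001, -1.0]]
wrist_force: [0.8, -0.4, -0.7]
gripper_width: 0.534
```

```bash
python3 -m jog '[[0,0,0.1,0,0,0],[0,0,0,0,0,0],[0,0,0,0,0,0],[0,0,0,0,0,0],[0,0,0,0,0,0]]'
```

```text
time_s: 29.12
tcp_pos: [0.4928, -0.289, 0.0979]
ee_rot: [[-0.072, -0.997, 0.001], [-0.997, 0.072, -0.001], [0.001, -0.001, -1.0]]
wrist_force: [-1.0, -0.3, 5.3]
gripper_width: 0.535
```

```bash
python3 -m jog '[[0,0,0,0,0,0],[0,0,0,0,0,0],[0,0,0,0,0,0],[0,0,0,0,0,0],[0,0,0,0,0,0]]' 7.5; python3 -m jog '[[0,0,-0.5,0,0,0],[0,0,-1,0,0,0],[0,0,-3,0,0,0],[0,0,-4,0,0,0],[0,0,-4,0,0,0]]' 8
python3 -m jog '[[0,3,-1,0,0,0],[1,4,0,0,0,0],[1,4,0,0,0,0],[1,3,0,0,0,0],[1,0,0,0,0,0]]' 0
python3 - <<'E'
from h import *
print(rel([.345,-.3405,.1]))
crop(capture("side"),(360,120,540,270),4,"g2.png");crop(capture("top"),(400,180,530,300),5,"g3.png")
E
```

```text
time_s: 29.53
tcp_pos: [0.4922, -0.2885, 0.0965]
ee_rot: [[-0.073, -0.997, -0.001], [-0.997, 0.073, 0.0], [-0.0, 0.001, -1.0]]
wrist_force: [0.9, -0.1, 1.0]
gripper_width: 0.813
time_s: 29.95
tcp_pos: [0.4918, -0.2886, 0.2238]
ee_rot: [[-0.073, -0.997, -0.001], [-0.997, 0.073, 0.0], [0.0, 0.001, -1.0]]
wrist_force: [1.4, -0.1, -0.4]
gripper_width: 0.916
time_s: 30.37
tcp_pos: [0.3451, -0.3176, 0.2338]
ee_rot: [[-0.075, -0.997, 0.001], [-0.997, 0.075, 0.0], [-0.0, -0.001, -1.0]]
wrist_force: [-0.4, -0.1, 0.0]
gripper_width: 0.624
[ 2.29 -0.15 13.38]
```

View pics/g2.png

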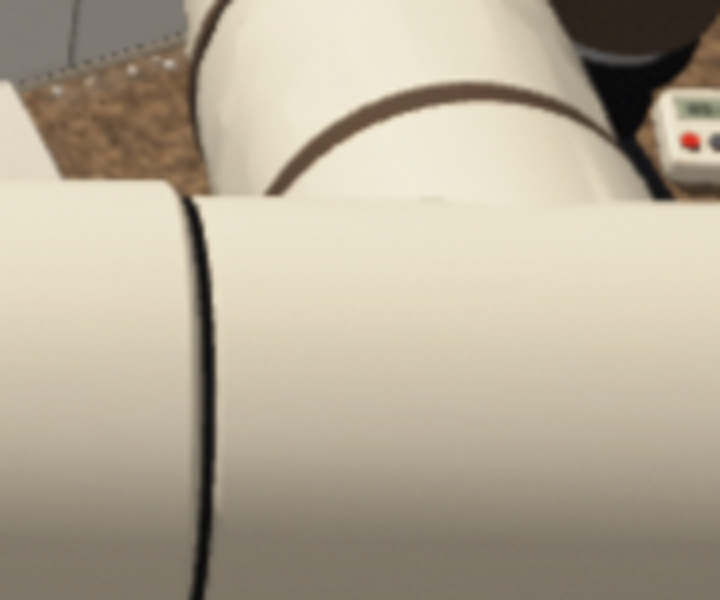

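View pics/g3.png

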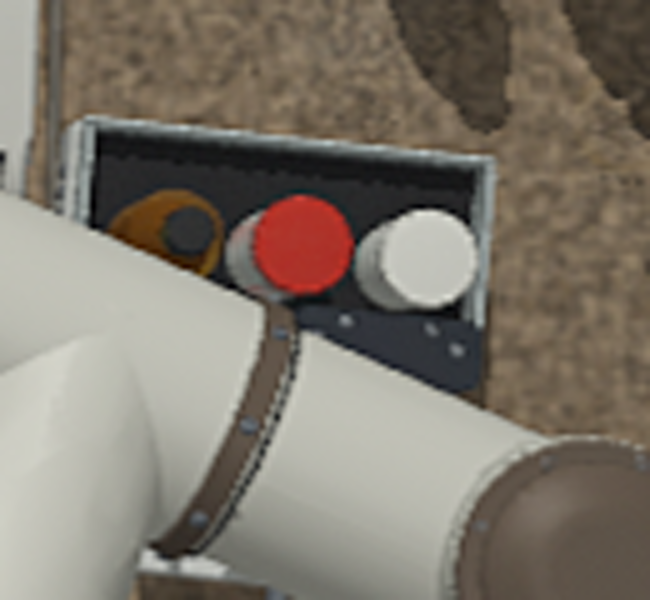

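The top view shows all three standing in the tray, let go. I'll turn the hand 90° so it's narrow towards the jars, and move over the pad.

```bash
python3 -m jog '[[0,0,0,0,0,7],[0,0,0,0,0,7],[0,0,0,0,0,7],[0,0,0,0,0,7],[0,0,0,0,0,7]]';python3 -m jog '[[0,0,0,0,0,7],[0,0,0,0,0,7],[0,0,0,0,0,7],[0,0,0,0,0,7],[0,0,0,0,0,7]]';python3 -m jog '[[0,0,0,0,0,7],[0,0,0,0,0,7],[0,0,0,0,0,6],[0,0,0,0,0,0],[0,0,0,0,0,0]]'
python3 - <<'E'
from h import *
print(sense()["joints"],rel([.3442,-.3403,.1]))
E
```

```text
time_s: 30.88
tcp_pos: [0.3512, -0.3183, 0.2322]
ee_rot: [[-0.636, -0.772, 0.0], [-0.772, 0.636, -0.0], [-0.0, -0.0, -1.0]]
wrist_force: [-0.5, -0.6, 0.3]
gripper_width: 0.154
time_s: 31.3
tcp_pos: [0.3513, -0.3182, 0.2322]
ee_rot: [[-0.964, -0.268, 0.0], [-0.268, 0.964, -0.0], [-0.0, -0.0, -1.0]]
wrist_force: [0.4, 0.0, -0.1]
gripper_width: 0.007
time_s: 31.72
tcp_pos: [0.3508, -0.3182, 0.2321]
ee_rot: [[-0.998, 0.07, 0.0], [0.07, 0.998, -0.0], [-0.0, -0.0, -1.0]]
wrist_force: [-0.2, 0.9, -0.0]
gripper_width: 0.002
[-2.24931019e+01  5.66535325e+00 -1.67096132e+01  2.53722254e-03
 -6.76080771e+01 -7.14937557e+01] [ 0.51 -2.24 13.21]
```

```bash
python3 -m jog '[[0.5,-1,2,0,0,0],[0,-1.2,3,0,0,0],[0,0,3,0,0,0],[0,0,2,0,0,0],[0,0,1,0,0,0]]';python3 -m jog '[[0,0,0,0,0,0],[0,0,0,0,0,0],[0,0,0,0,0,0],[0,0,0,0,0,0],[0,0,0,0,0,0]]'
python3 - <<'E'
from h import *
print(rel([.3442,-.3403,.08]))
s=capture("side");crop(s,(360,120,540,270),4,"h1.png");crop(capture("top"),(400,180,530,300),5,"h2.png")
E
```

```text
time_s: 32.13
tcp_pos: [0.3421, -0.339, 0.119]
ee_rot: [[-0.997, 0.071, -0.004], [0.071, 0.997, 0.003], [0.004, 0.003, -1.0]]
wrist_force: [-0.4, -0.7, 1.2]
gripper_width: 0.003
time_s: 32.55
tcp_pos: [0.3441, -0.3402, 0.1231]
ee_rot: [[-0.997, 0.072, 0.002], [0.072, 0.997, -0.001], [-0.002, -0.001, -1.0]]
wrist_force: [-0.6, -0.7, -1.2]
gripper_width: 0.005
[-0.   -0.    4.31]
```

View pics/h1.png

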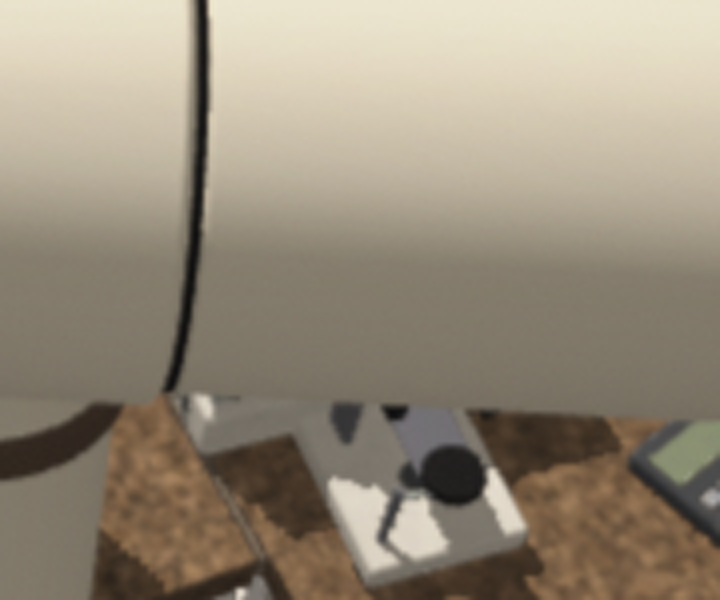

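View pics/h2.png

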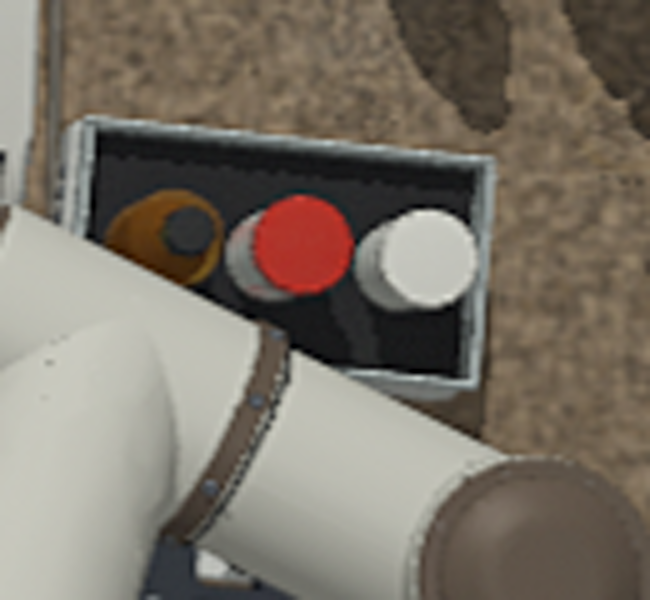

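The side view shows the pad (453,475 in the crop), the post (395,515) and a fingertip coming down at (397,410). Lowering to just above the pad.

```bash
python3 -m jog '[[0,0,1,0,0,0],[0,0,1.5,0,0,0],[0,0,1.2,0,0,0],[0,0,0.5,0,0,0],[0,0,0,0,0,0]]';python3 -m jog '[[0,0,0.2,0,0,0],[0,0,0,0,0,0],[0,0,0,0,0,0],[0,0,0,0,0,0],[0,0,0,0,0,0]]'
python3 - <<'E'
from h import *
print(rel([.3442,-.3403,.072]))
s=capture("side");crop(s,(420,210,510,270),8,"i1.png")
E
```

```text
time_s: 33.07
tcp_pos: [0.3426, -0.3396, 0.0791]
ee_rot: [[-0.997, 0.073, -0.002], [0.073, 0.997, 0.001], [0.002, 0.001, -1.0]]
wrist_force: [0.1, -0.1, -0.0]
gripper_width: 0.004
time_s: 33.48
tcp_pos: [0.3436, -0.3401, 0.0784]
ee_rot: [[-0.997, 0.073, 0.001], [0.073, 0.997, -0.0], [-0.001, -0.0, -1.0]]
wrist_force: [0.1, -0.6, 0.3]
gripper_width: 0.007
[-0.06 -0.02  0.64]
```

View pics/i1.png

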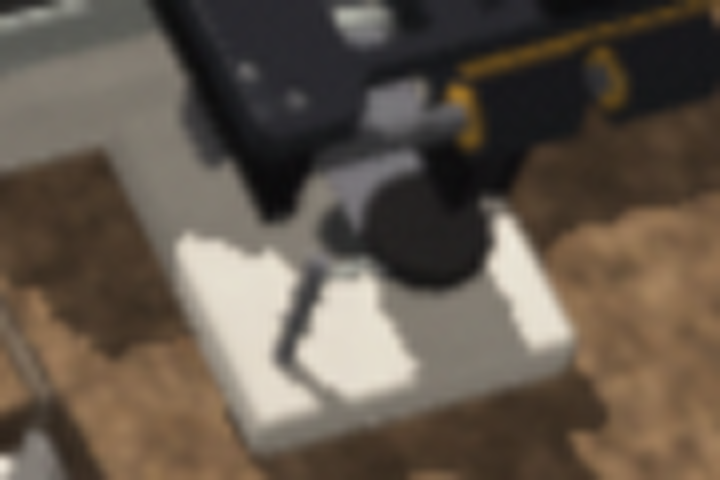

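The fingertips hover over the pad. Now touching down slowly.

```bash
python3 -m jog '[[0,0,0.2,0,0,0],[0,0,0.2,0,0,0],[0,0,0,0,0,0],[0,0,0,0,0,0],[0,0,0,0,0,0]]';python3 -m jog '[[0,0,0.1,0,0,0],[0,0,0,0,0,0],[0,0,0,0,0,0],[0,0,0,0,0,0],[0,0,0,0,0,0]]';python3 -m jog '[[0,0,0.1,0,0,0],[0,0,0,0,0,0],[0,0,0,0,0,0],[0,0,0,0,0,0],[0,0,0,0,0,0]]';python3 -m jog '[[0,0,0.1,0,0,0],[0,0,0,0,0,0],[0,0,0,0,0,0],[0,0,0,0,0,0],[0,0,0,0,0,0]]'
```

```text
time_s: 33.95
tcp_pos: [0.3433, -0.3399, 0.0739]
ee_rot: [[-0.997, 0.073, -0.0], [0.073, 0.997, 0.0], [0.0, 0.0, -1.0]]
wrist_force: [-0.1, 0.6, 0.2]
gripper_width: 0.009
time_s: 34.37
tcp_pos: [0.3433, -0.3399, 0.073]
ee_rot: [[-0.997, 0.073, 0.0], [0.073, 0.997, -0.0], [-0.0, -0.0, -1.0]]
wrist_force: [0.3, -0.8, 0.3]
gripper_width: 0.007
time_s: 34.78
tcp_pos: [0.3433, -0.3399, 0.0719]
ee_rot: [[-0.997, 0.073, -0.0], [0.073, 0.997, 0.0], [0.0, -0.0, -1.0]]
wrist_force: [1.2, 0.2, 0.5]
gripper_width: 0.001
time_s: 35.2
tcp_pos: [0.3433, -0.3399, 0.071]
ee_rot: [[-0.997, 0.073, 0.0], [0.073, 0.997, -0.0], [-0.0, 0.0, -1.0]]
wrist_force: [-0.2, 0.2, 0.9]
gripper_width: 0.007
```

```bash
python3 -m jog '[[0,0,0.2,0,0,0],[0,0,0.2,0,0,0],[0,0,0.2,0,0,0],[0,0,0,0,0,0],[0,0,0,0,0,0]]';python3 -m jog '[[0,0,0.2,0,0,0],[0,0,0.1,0,0,0],[0,0,0.1,0,0,0],[0,0,0,0,0,0],[0,0,0,0,0,0]]'
python3 - <<'E'
from h import *
s=capture("side");crop(s,(420,210,510,270),8,"i2.png");crop(s,(440,225,480,255),18,"i3.png")
E
```

```text
time_s: 35.62
tcp_pos: [0.3432, -0.3399, 0.0647]
ee_rot: [[-0.997, 0.073, -0.001], [0.073, 0.997, 0.0], [0.001, 0.0, -1.0]]
wrist_force: [-0.6, 0.2, 0.9]
gripper_width: 0.007
time_s: 36.03
tcp_pos: [0.3433, -0.3399, 0.0609]
ee_rot: [[-0.997, 0.073, -0.0], [0.073, 0.997, 0.0], [0.0, 0.0, -1.0]]
wrist_force: [0.4, 0.2, 0.9]
gripper_width: 0.007
```

View pics/i2.png

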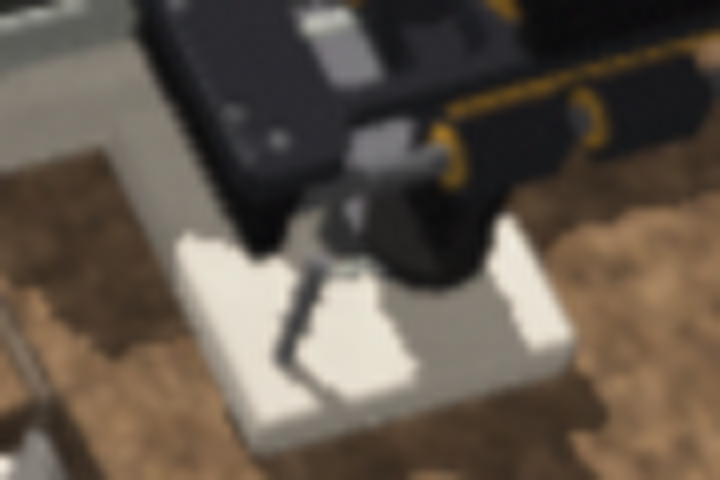

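View pics/i3.png

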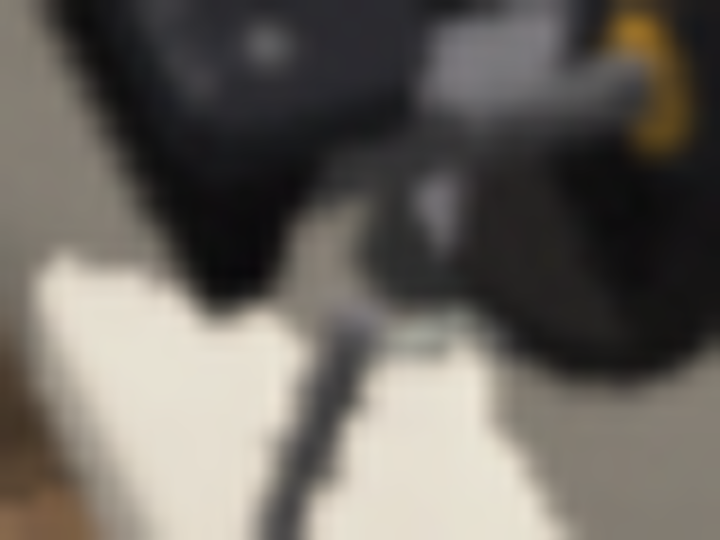

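```bash
python3 - <<'E'
from h import *
s=capture("side")
f=lambda p:((np.array(px(s,p))-[420,210])*8).round(0)
print("tcp",f(sense()["tcp_pos"]),"pad0",f([.3439,-.3403,.072]),"pad half",f([.3437,-.3403,.058]),"rim robot side 0",f([.326,-.339,.072]),"half",f([.326,-.339,.0545]))
print(sense()["gripper_width"],sense()["effort"])
E
```

```text
tcp [426. 253.] pad0 [435. 230.] pad half [424. 257.] rim robot side 0 [465. 284.] half [450. 318.]
0.0026002111743432515 [-1.09008288e-03 -2.97589338e+01  1.36566317e+01  3.07667613e+00
 -5.91613306e-02 -4.39193718e-05]
```

```bash
python3 - <<'E'
from h import *
a=capture("side")["frame"][205:265,420:500,::-1].astype(float)
b=np.clip((a/255)**.5*255,0,255).astype(np.uint8)
cv2.imwrite("pics/i4.png",cv2.resize(b,None,fx=10,fy=10,interpolation=cv2.INTER_CUBIC))
E
```

```text
(no output)
```

View pics/i4.png

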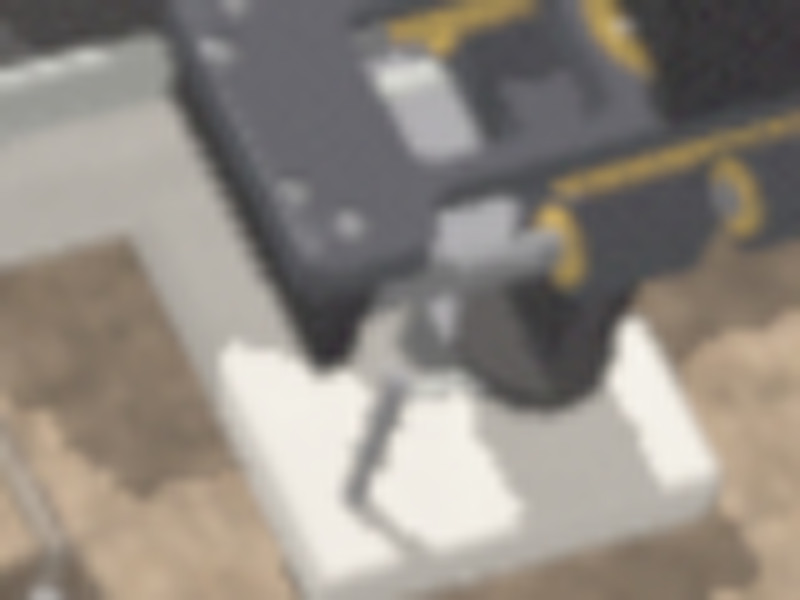

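```bash
python3 - <<'E'
import cv2,numpy as np
o=[]
for n in("i1","i2"):
    a=cv2.imread(f"pics/{n}.png")[130:330,260:560].astype(float)
    o.append(cv2.resize(np.clip((a/255)**.4*255,0,255).astype(np.uint8),None,fx=1.3,fy=1.3))
cv2.imwrite("pics/i5.png",np.hstack(o))
E
```

```text
(no output)
```

View pics/i5.png

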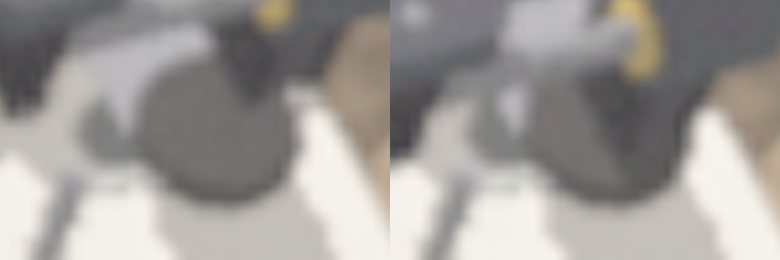

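The picture shows the pad not yet moved and the tip still at or above its top, although the TCP reads z 0.061. I'll go on in small steps, watching force and picture.

```bash
python3 -m jog '[[0,0,0.1,0,0,0],[0,0,0,0,0,0],[0,0,0.1,0,0,0],[0,0,0,0,0,0],[0,0,0,0,0,0]]';
python3 - <<'E'
from h import *
a=capture("side")["frame"][210:270,420:510,::-1]
cv2.imwrite("pics/j1.png",cv2.resize(np.clip((a/255.)**.4*255,0,255).astype(np.uint8),None,fx=8,fy=8,interpolation=cv2.INTER_CUBIC))
E
```

```text
time_s: 36.6
tcp_pos: [0.3433, -0.3399, 0.0589]
ee_rot: [[-0.997, 0.073, -0.0], [0.073, 0.997, 0.0], [0.0, 0.0, -1.0]]
wrist_force: [0.2, -0.1, 0.7]
gripper_width: 0.007
```

View pics/j1.png

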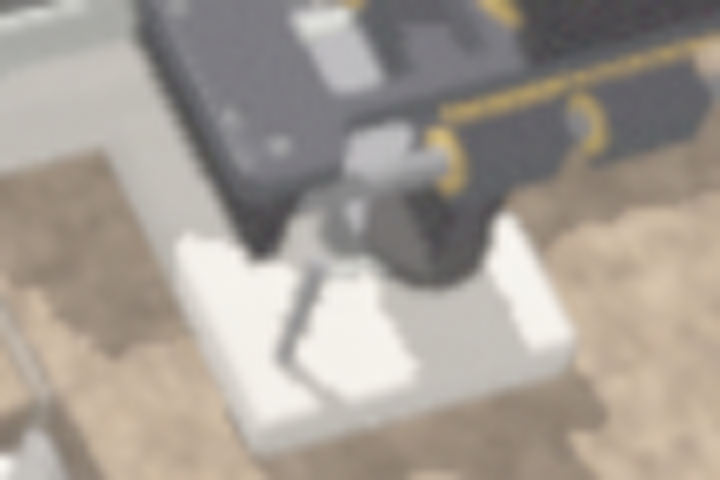

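```bash
python3 -m jog '[[0,0,0.1,0,0,0],[0,0,0.1,0,0,0],[0,0,0,0,0,0],[0,0,0,0,0,0],[0,0,0,0,0,0]]';python3 -m jog '[[0,0,0.1,0,0,0],[0,0,0.1,0,0,0],[0,0,0,0,0,0],[0,0,0,0,0,0],[0,0,0,0,0,0]]'
python3 - <<'E'
from h import *
a=capture("side")["frame"][210:270,420:510,::-1]
cv2.imwrite("pics/j2.png",cv2.resize(np.clip((a/255.)**.4*255,0,255).astype(np.uint8),None,fx=8,fy=8,interpolation=cv2.INTER_CUBIC))
E
```

```text
time_s: 37.07
tcp_pos: [0.3433, -0.3399, 0.0569]
ee_rot: [[-0.997, 0.073, -0.0], [0.073, 0.997, 0.0], [0.0, 0.0, -1.0]]
wrist_force: [-0.4, -0.1, 0.6]
gripper_width: 0.003
time_s: 37.48
tcp_pos: [0.3433, -0.3399, 0.0549]
ee_rot: [[-0.997, 0.073, -0.0], [0.073, 0.997, 0.0], [0.0, 0.0, -1.0]]
wrist_force: [0.4, -0.0, 0.0]
gripper_width: 0.005
```

View pics/j2.png

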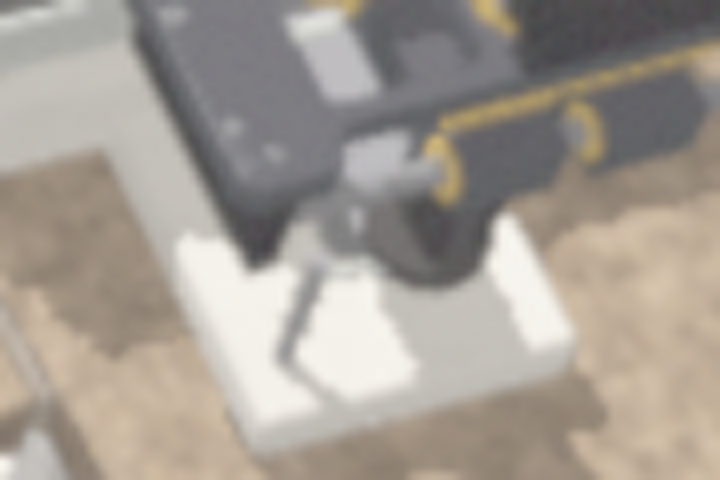

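```bash
python3 -m jog '[[0,0,0.1,0,0,0],[0,0,0.1,0,0,0],[0,0,0,0,0,0],[0,0,0,0,0,0],[0,0,0,0,0,0]]';python3 -m jog '[[0,0,0.1,0,0,0],[0,0,0.1,0,0,0],[0,0,0,0,0,0],[0,0,0,0,0,0],[0,0,0,0,0,0]]'
python3 - <<'E'
from h import *
a=capture("side")["frame"][210:270,420:510,::-1]
cv2.imwrite("pics/j3.png",cv2.resize(np.clip((a/255.)**.4*255,0,255).astype(np.uint8),None,fx=8,fy=8,interpolation=cv2.INTER_CUBIC))
E
```

```text
time_s: 37.95
tcp_pos: [0.3433, -0.3399, 0.0529]
ee_rot: [[-0.997, 0.073, -0.0], [0.073, 0.997, 0.0], [0.0, -0.0, -1.0]]
wrist_force: [0.0, -1.3, -0.3]
gripper_width: 0.005
time_s: 38.37
tcp_pos: [0.3433, -0.3399, 0.0509]
ee_rot: [[-0.997, 0.073, -0.0], [0.073, 0.997, 0.0], [0.0, -0.0, -1.0]]
wrist_force: [-0.4, 0.6, 0.8]
gripper_width: 0.004
```

View pics/j3.png

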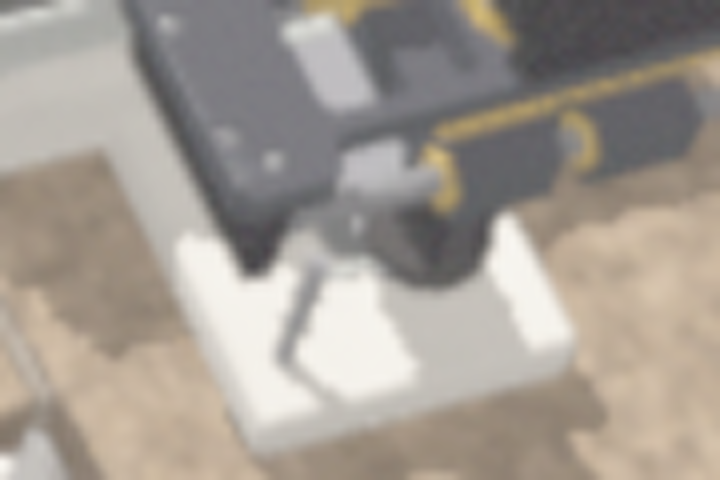

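```bash
python3 - <<'E'
from h import *
s=capture("side");S=sense();R=S["ee_rot"];p=S["tcp_pos"]
f=lambda q:((np.array(px(s,q))-[420,210])*8).round(0)
for l,zz in(("tip",0),("grasp",-.019),("body",-.07)):
  for a in(-.0375,.0375) if l=="body" else (-.0095,.0095):
    for b in (-.095,.095) if l=="body" else (-.015,.015):
      print(l,a,b,f(p+R@np.array([a,b,zz])))
cv2.imwrite("pics/k0.png",s["frame"][...,::-1])
a=s["frame"][140:290,380:580,::-1]
cv2.imwrite("pics/k1.png",cv2.resize(np.clip((a/255.)**.5*255,0,255).astype(np.uint8),None,fx=4,fy=4,interpolation=cv2.INTER_CUBIC))
t=capture("top");crop(t,(380,200,540,320),5,"k2.png")
E
```

```text
tip -0.0095 -0.015 [453. 230.]
tip -0.0095 0.015 [353. 258.]
tip 0.0095 -0.015 [484. 287.]
tip 0.0095 0.015 [383. 315.]
grasp -0.0095 -0.015 [469. 193.]
grasp -0.0095 0.015 [367. 221.]
grasp 0.0095 -0.015 [500. 250.]
grasp 0.0095 0.015 [398. 279.]
body -0.0375 -0.095 [741. -69.]
body -0.0375 0.095 [ 81. 109.]
body 0.0375 -0.095 [876. 156.]
body 0.0375 0.095 [198. 346.]
```

View pics/k1.png

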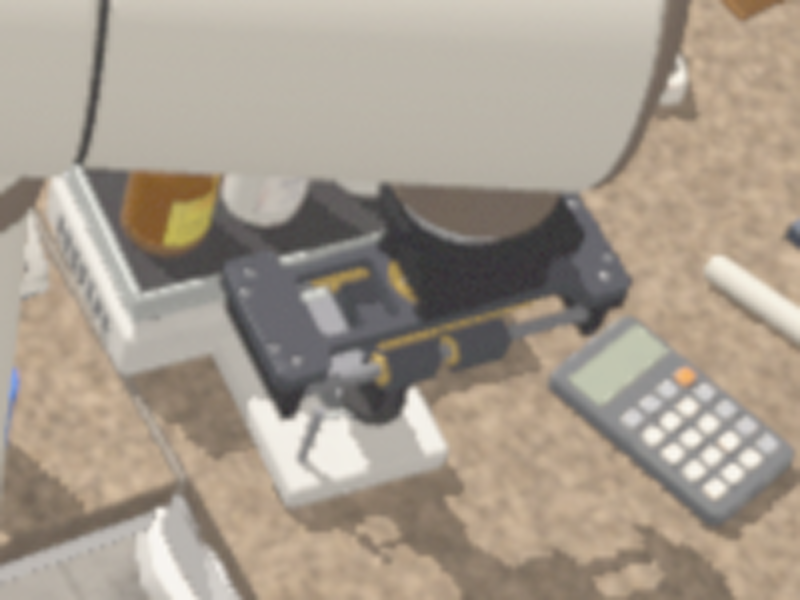

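View pics/k2.png

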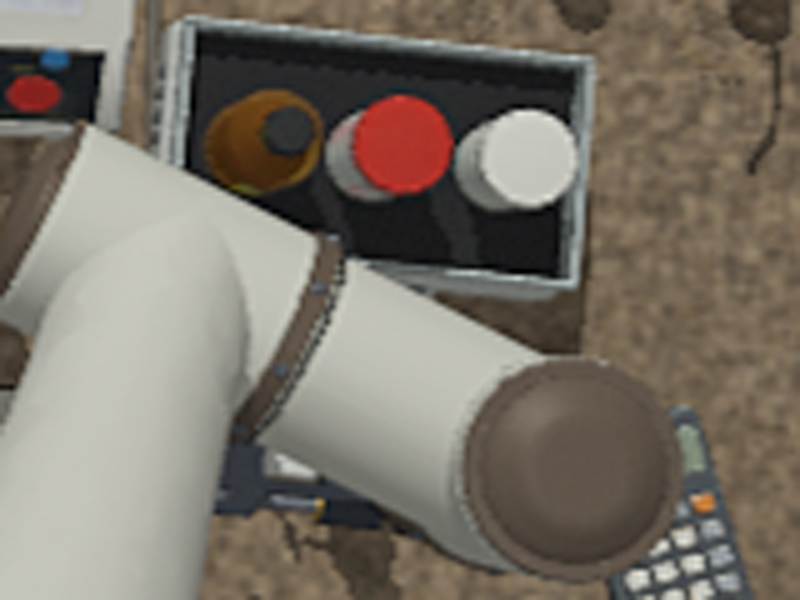

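The reported TCP seems to sit about 2 cm beyond the real tips: the body also appears higher than nominal, and the grips were near the lids. Contact should be close, so I'll keep stepping and watch the force.

```bash
python3 -m jog '[[0,0,0.1,0,0,0],[0,0,0.1,0,0,0],[0,0,0,0,0,0],[0,0,0,0,0,0],[0,0,0,0,0,0]]';python3 -m jog '[[0,0,0.1,0,0,0],[0,0,0.1,0,0,0],[0,0,0,0,0,0],[0,0,0,0,0,0],[0,0,0,0,0,0]]'
python3 - <<'E'
from h import *
a=capture("side")["frame"][210:270,420:510,::-1]
cv2.imwrite("pics/j4.png",cv2.resize(np.clip((a/255.)**.4*255,0,255).astype(np.uint8),None,fx=8,fy=8,interpolation=cv2.INTER_CUBIC))
E
```

```text
time_s: 38.93
tcp_pos: [0.3433, -0.3399, 0.0489]
ee_rot: [[-0.997, 0.073, -0.0], [0.073, 0.997, 0.0], [0.0, 0.0, -1.0]]
wrist_force: [-0.2, 0.1, 0.3]
gripper_width: 0.007
time_s: 39.35
tcp_pos: [0.3432, -0.3399, 0.047]
ee_rot: [[-0.997, 0.073, -0.0], [0.073, 0.997, 0.0], [0.0, 0.0, -1.0]]
wrist_force: [-1.7, -0.5, 1.8]
gripper_width: 0.006
```

View pics/j4.png

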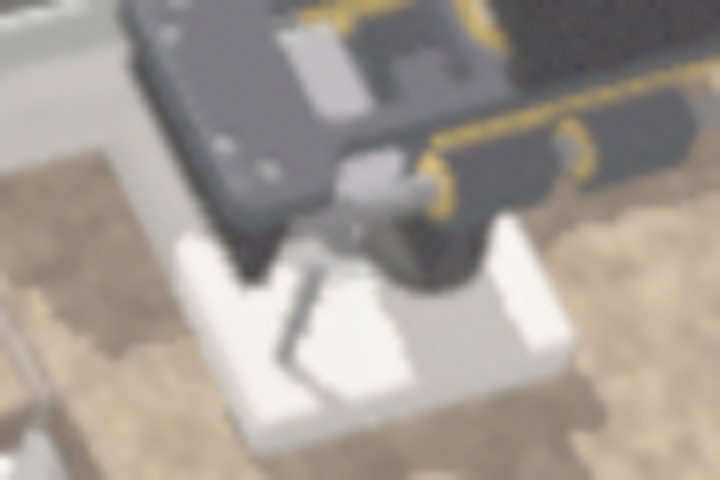

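Contact: the force rises to 1.8 N and the pad begins to move at TCP z ≈ 0.048. Pressing down towards half travel, about 13 mm further.

```bash
python3 -m jog '[[0,0,0.1,0,0,0],[0,0,0.1,0,0,0],[0,0,0.1,0,0,0],[0,0,0.1,0,0,0],[0,0,0,0,0,0]]';python3 -m jog '[[0,0,0.1,0,0,0],[0,0,0.1,0,0,0],[0,0,0.1,0,0,0],[0,0,0.1,0,0,0],[0,0,0,0,0,0]]';python3 -m jog '[[0,0,0.1,0,0,0],[0,0,0.1,0,0,0],[0,0,0,0,0,0],[0,0,0,0,0,0],[0,0,0,0,0,0]]'
python3 - <<'E'
from h import *
for i in range(4):
    s=capture("side");print(sense()["wrist_force"].round(2))
f=lambda q:((np.array(px(s,q))-[420,210])*8).round(0)
print("rim",[f([.326,-.339,z]) for z in(.072,.0545)])
a=s["frame"][210:270,420:510,::-1]
cv2.imwrite("pics/j5.png",cv2.resize(np.clip((a/255.)**.4*255,0,255).astype(np.uint8),None,fx=8,fy=8,interpolation=cv2.INTER_CUBIC))
E
```

```text
time_s: 39.82
tcp_pos: [0.3431, -0.3399, 0.0428]
ee_rot: [[-0.997, 0.073, -0.001], [0.073, 0.997, 0.0], [0.001, 0.0, -1.0]]
wrist_force: [-1.7, -0.3, 3.5]
gripper_width: 0.007
time_s: 40.23
tcp_pos: [0.3431, -0.3399, 0.0388]
ee_rot: [[-0.997, 0.073, -0.0], [0.073, 0.997, 0.0], [0.0, 0.0, -1.0]]
wrist_force: [-2.4, -0.5, 4.9]
gripper_width: 0.007
time_s: 40.65
tcp_pos: [0.3432, -0.3399, 0.037]
ee_rot: [[-0.997, 0.073, -0.0], [0.073, 0.997, 0.0], [0.0, 0.0, -1.0]]
wrist_force: [-3.1, 0.1, 3.9]
gripper_width: 0.003
[-3.27  0.92  4.88]
[-3.22  1.11  3.98]
[-2.77  0.64  4.75]
[-3.89  0.69  4.27]
rim [array([465., 284.]), array([450., 318.])]
```

View pics/j5.png

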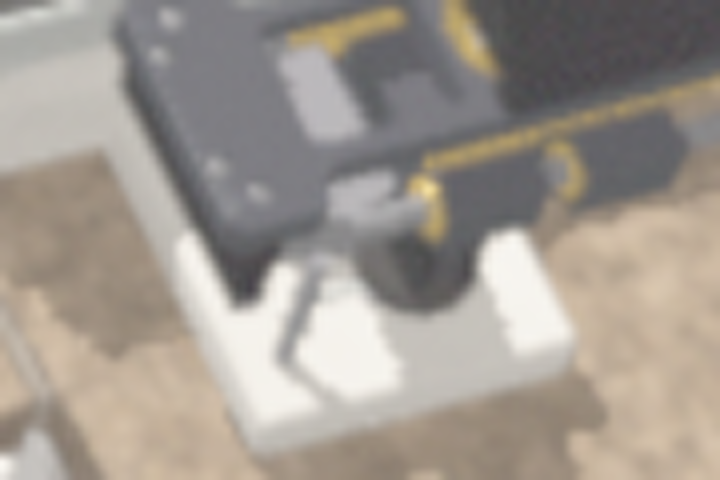

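```bash
python3 -m jog '[[0,0,0.1,0,0,0],[0,0,0,0,0,0],[0,0,0.1,0,0,0],[0,0,0,0,0,0],[0,0,0,0,0,0]]'
python3 - <<'E'
from h import *
F=[]
for i in range(8):
    s=capture("side");F.append(sense()["wrist_force"])
print(np.mean(F,0),sense()["tcp_pos"])
a=s["frame"][210:270,420:510,::-1]
cv2.imwrite("pics/j6.png",cv2.resize(np.clip((a/255.)**.4*255,0,255).astype(np.uint8),None,fx=8,fy=8,interpolation=cv2.INTER_CUBIC))
np.save("last.npy",s["frame"])
# pad lower edge, subpixel, from unscaled red channel in crops: compare with start picture
o=cv2.imread("pics/side0.png")[...,::-1].astype(float); 
def edge(im,u):
    g=cv2.GaussianBlur(im.mean(2) if im.ndim==3 else im,(1,1),0)[:,u]; 
    v=np.arange(238,256);seg=g[v];m=110
    k=[i for i in range(len(v)-1) if seg[i]<m<=seg[i+1]]
    return [round(v[i]+(m-seg[i])/(seg[i+1]-seg[i]),2) for i in k]
n=s["frame"].astype(float)
for u in range(466,482,2): print(u,edge(n,u),n[240:254,u].mean(1).round(0).tolist())
E
```

```text
time_s: 41.27
tcp_pos: [0.3434, -0.3399, 0.035]
ee_rot: [[-0.997, 0.073, 0.0], [0.073, 0.997, -0.0], [-0.0, -0.0, -1.0]]
wrist_force: [-2.8, -0.4, 4.6]
gripper_width: 0.009
[-2.76179682  0.5151366   5.18213647] [ 0.34332693 -0.33990038  0.03501589]
466 [np.float64(247.42)] [42.0, 36.0, 35.0, 33.0, 33.0, 33.0, 45.0, 88.0, 140.0, 169.0, 208.0, 221.0, 224.0, 225.0]
468 [np.float64(249.58)] [28.0, 25.0, 27.0, 31.0, 33.0, 33.0, 31.0, 27.0, 44.0, 92.0, 123.0, 135.0, 158.0, 167.0]
470 [np.float64(250.16)] [17.0, 16.0, 15.0, 15.0, 19.0, 22.0, 29.0, 29.0, 28.0, 54.0, 107.0, 125.0, 127.0, 128.0]
472 [np.float64(250.23)] [25.0, 14.0, 14.0, 14.0, 13.0, 15.0, 16.0, 20.0, 23.0, 43.0, 105.0, 125.0, 127.0, 127.0]
474 [np.float64(249.96)] [38.0, 25.0, 19.0, 18.0, 20.0, 20.0, 20.0, 21.0, 28.0, 66.0, 112.0, 126.0, 127.0, 126.0]
476 [np.float64(249.02)] [24.0, 23.0, 21.0, 20.0, 21.0, 21.0, 21.0, 29.0, 63.0, 110.0, 126.0, 129.0, 128.0, 126.0]
478 [np.float64(247.41)] [23.0, 18.0, 17.0, 14.0, 18.0, 30.0, 61.0, 101.0, 122.0, 127.0, 128.0, 129.0, 128.0, 126.0]
480 [np.float64(240.49)] [80.0, 141.0, 187.0, 197.0, 163.0, 182.0, 163.0, 135.0, 130.0, 128.0, 128.0, 128.0, 127.0, 128.0]
```

View pics/j6.png

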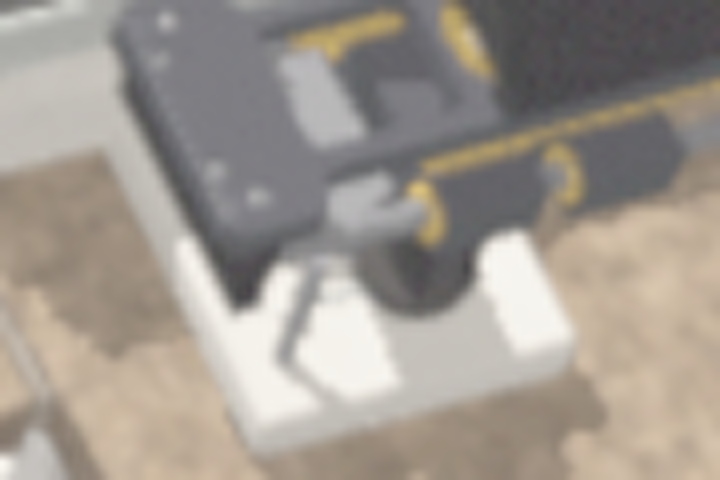

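```bash
python3 - <<'E'
from h import *
o=cv2.imread("pics/k0.png").astype(float);n=np.load("last.npy").astype(float)
def edge(im,u,m):
    g=im.mean(2)[:,u];v=np.arange(240,256);seg=g[v]
    k=[i for i in range(len(v)-1) if seg[i]<m<=seg[i+1]]
    return [round(float(v[i]+(m-seg[i])/(seg[i+1]-seg[i])),2) for i in k]
print("rest",[(u,edge(o,u,85)) for u in range(468,482)])
print("now",[(u,edge(n,u,85)) for u in range(466,480)])
s=capture("side")
xt=np.array([.9973,-.0732,0]);yt=np.array([.0732,.9973,0]);z=np.array([0,0,1.])
pad0=np.array([.3439,-.3403,.072]);H=pad0+.07*xt;H[2]=.064
for th in (0,.1,.15,.2,.25,.3):
    ex=np.cos(th)*xt+np.sin(th)*z;ez=-np.sin(th)*xt+np.cos(th)*z
    for t in(0,.006):
        P=[px(s,H-.07*ex+(.008-t)*ez+.018*(np.cos(a)*ex+np.sin(a)*yt)) for a in np.linspace(0,6.28,200)]
        m=max(P,key=lambda p:p[1]);print(th,t,np.round(m,2))
E
```

```text
rest [(468, [244.47]), (469, [244.94]), (470, [245.56]), (471, [245.92]), (472, [246.11]), (473, [246.12]), (474, [246.33]), (475, [246.16]), (476, [245.78]), (477, [245.51]), (478, [244.85]), (479, [244.28]), (480, [242.37]), (481, [])]
now [(466, [246.92]), (467, [248.16]), (468, [248.86]), (469, [249.36]), (470, [249.58]), (471, [249.64]), (472, [249.67]), (473, [249.54]), (474, [249.42]), (475, [248.84]), (476, [248.48]), (477, [247.61]), (478, [246.6]), (479, [244.87])]
0 0 [475.63 245.86]
0 0.006 [475.01 247.3 ]
0.1 0 [474.8 248.1]
0.1 0.006 [474.06 249.29]
0.15 0 [474.58 249.09]
0.15 0.006 [473.79 250.15]
0.2 0 [474.05 249.98]
0.2 0.006 [473.22 250.91]
0.25 0 [473.49 250.78]
0.25 0.006 [472.61 251.58]
0.3 0 [472.9  251.49]
0.3 0.006 [471.97 252.15]
```

Half-travel estimates:
- Tip drop: about 0.20 rad
- Force: about 5.2 N, giving 0.20–0.22 rad
- Pad edge in the picture: about 0.185 rad

These agree on half travel, so I'm holding here.

```bash
for i in 1; do python3 -m jog '[[0,0,0,0,0,0],[0,0,0,0,0,0],[0,0,0,0,0,0],[0,0,0,0,0,0],[0,0,0,0,0,0]]'; done;python3 -m jog '[[0,0,0,0,0,0],[0,0,0,0,0,0],[0,0,0,0,0,0],[0,0,0,0,0,0],[0,0,0,0,0,0]]'|tail -2;python3 -m jog '[[0,0,0,0,0,0],[0,0,0,0,0,0],[0,0,0,0,0,0],[0,0,0,0,0,0],[0,0,0,0,0,0]]'|tail -2;python3 -m jog '[[0,0,0,0,0,0],[0,0,0,0,0,0],[0,0,0,0,0,0],[0,0,0,0,0,0],[0,0,0,0,0,0]]'|tail -2;python3 -m jog '[[0,0,0,0,0,0],[0,0,0,0,0,0],[0,0,0,0,0,0],[0,0,0,0,0,0],[0,0,0,0,0,0]]'|tail -2;python3 -m jog '[[0,0,0,0,0,0],[0,0,0,0,0,0],[0,0,0,0,0,0],[0,0,0,0,0,0],[0,0,0,0,0,0]]'
python3 - <<'E'
from h import *
F=[]
for i in range(8):
    s=capture("side");F.append(sense()["wrist_force"])
print(np.mean(F,0))
a=s["frame"][225:258,445:485,::-1]
cv2.imwrite("pics/l1.png",cv2.resize(np.clip((a/255.)**.6*255,0,255).astype(np.uint8),None,fx=18,fy=18,interpolation=cv2.INTER_LANCZOS4))
crop(capture("top"),(380,180,540,300),5,"l2.png")
E
```

```text
time_s: 42.13
tcp_pos: [0.3433, -0.3399, 0.035]
ee_rot: [[-0.997, 0.073, 0.0], [0.073, 0.997, -0.0], [-0.0, -0.0, -1.0]]
wrist_force: [-3.1, 0.5, 4.8]
gripper_width: 0.005
wrist_force: [-3.2, -0.3, 4.8]
gripper_width: 0.008
wrist_force: [-2.8, 0.3, 4.6]
gripper_width: 0.0
wrist_force: [-3.3, 0.1, 4.0]
gripper_width: 0.007
wrist_force: [-2.4, 0.7, 6.3]
gripper_width: 0.005
time_s: 44.22
tcp_pos: [0.3433, -0.3399, 0.035]
ee_rot: [[-0.997, 0.073, 0.0], [0.073, 0.997, -0.0], [-0.0, -0.0, -1.0]]
wrist_force: [-2.5, 0.5, 4.9]
gripper_width: 0.005
[-3.1069297   0.37729747  5.21939613]
```

View pics/l1.png

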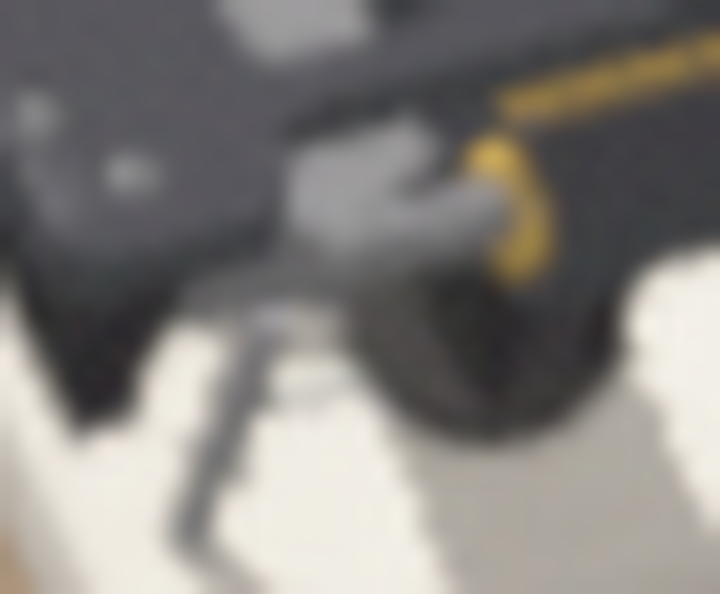

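View pics/l2.png

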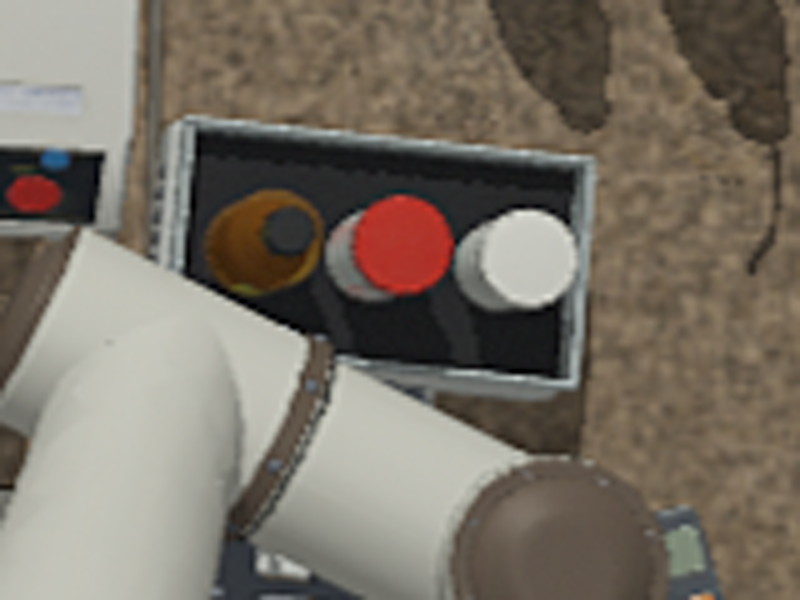

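All three still stand in the tray, and the pad sits steady at about 5 N. It has been held for over 3 s.

```bash
python3 -c "
from station import finish_job,sense
print(sense()['time_s']);print(finish_job())"
```

```text
44.6667
the job is handed in; nothing more can be done
None
```

I stood the short jar, the red-lid tall jar and the amber bottle in the tray and let them go. Then I pressed the lever to about half travel with shut fingertips, held it for over 3 s, and handed the job in at 44.7 s while still holding.

**Last checks**
- **Objects:** the top view showed all three upright and free in the tray.
- **Lever angle:** three estimates agreed roughly on 0.2 rad:
  - about 0.20 rad from the tip's drop after contact
  - about 0.20–0.22 rad from the force on the pad, about 5.2 N
  - about 0.18–0.19 rad from the pad's edge in the side view
- **Pointer:** I could not read it between the ridges because the hand hid it.

**What disagreed**
- **Fingertip height:** contact came with the TCP about 24 mm lower than expected from the pad's height. I set the press by contact, force and picture instead.
- **Bottle grip:** the first grip looked to be on the shoulder (45.4 mm opening for a 49 mm bottle). I set it down and regripped 5 mm lower before carrying it.
- **Bystanders:** I did not make a separate final check of their positions. Nothing in the forces or the views suggested a touch.

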